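# Discard an empty glass bottle through the tipping tray of the glass-waste bin

### The job

Throw away the empty amber bottle that has no cap: stand it upright on the tipping tray of the glass-waste bin, under the guard, and let go of it. Then push the tray's front plate inwards, past its catch, until the bottle drops into the bin, and let the tray swing back and latch fully shut. Do not ram the tray or knock against the bin, and leave the capped bottle, the timer and the tip box where they stand.

Things in the scene. Friction and masses are not known exactly. Their poses are not given: they have to be found in the camera images.
- bin: White waste bin, grey lid, fixed; 256 deep, 164 wide, 332 mm high. Origin on its underside (bench level) below the tray's axle; +x from its mouth to its back. Front wall (x = -78 mm) 108 mm high, side walls 153 mm high up to x = +47 mm; from there to x = +178 mm a closed box up to the lid. Tray axle along y, 85 mm above the bench. A cam and roller catch jut 20 mm from the +y wall, below 115 mm.
- tray (a joint): Angle of the steel tipping tray, rad: 0 = level, latched; grows as its front plate is pushed in (+x of bin) and up; stop at 1.0. A roller catch holds it: about 5 to 12 N at the plate (differs from bin to bin), gone at about 0.3 rad; then a damped spring (1 to 4 N) pushes back, and when released it swings shut and latches by itself in about 1 s. A bottle on it falls off the back at about 0.4 to 0.7.
- tray_spot (a point): Point on the tray's floor straight above the axle, 135 mm above the bench when shut: the bottle is to stand here (within 25 mm). Floor 100 mm deep (55 mm before this point to 45 mm behind it), 126 mm wide inside; side walls stand 22 mm and the front plate with its rim 25 mm above it, the back edge is open. Turns with the tray; axes as the bin's when shut.
- push_spot (a point): Centre of the black rubber pad (56 mm wide, 34 mm high) on the outer face of the tray's front plate: push here. When shut it lies 59.5 mm before the axle (-x of the bin) and 60 mm above it, 10 mm above the tray's floor, 145 mm above the bench; the plate is upright and faces -x of the bin. Turns with the tray.
- guard_lip (a point): Middle of the front rim of the clear guard that juts out over the tray from the bin's closed part; 24 mm before the axle, 325 mm above the bench (underside of the guard 321 mm at its steel rim). No upright tool fits over the tray behind it; one leaning back by 30 to 45 degrees does.
- open_bottle_mid (a point): Middle (half-way up, 52 mm above its foot) of the empty amber glass bottle WITHOUT a cap: 104 mm high, straight round body 44 mm in diameter up to 68 mm, open neck 28 mm wide at the top, white paper band; about 0.13 kg. Stands on the bench; z along its axis.
- capped_bottle_mid (a point): Middle (52 mm above its foot) of the like amber bottle that has a white cap (34 mm wide, 112 mm high in all); it stays.
- timer: White bench timer lying on the bench, 66 x 66 x 19 mm, origin at its underside; it stays.
- tips_teal: Closed teal box of pipette tips, 90 x 124 x 68 mm, origin at its underside; it stays.
Things that resemble listed ones, but are neither listed nor needed, are in the scene too. Leave any black look-alike of the part that bears open_bottle_mid alone.

How it is judged (in metres and radians):
On the way, in this order (a step that is already met when the one before it is completed fails the run):
1. the uncapped bottle stands upright and released on the tray, the tray shut (x of open_bottle_mid in the frame of tray_spot between -0.034 and 0.026 m and y of open_bottle_mid in the frame of tray_spot between -0.043 and 0.043 m and z of open_bottle_mid in the frame of tray_spot between 0.046 and 0.06 m and angle between open_bottle_mid's own z axis and vertical below 0.15 rad and value of joint tray below 0.06 rad and contact force between the fingers and open_bottle below 0.2 N), for 0.2 s.
2. the tray is pushed past its catch with the bottle still on it (value of joint tray above 0.3 rad and x of open_bottle_mid in the frame of tray_spot between -0.045 and 0.09 m and z of open_bottle_mid in the frame of tray_spot between 0.02 and 0.08 m).
3. the bottle has dropped off the tray into the bin (x of open_bottle_mid in the frame of bin between -0.07 and 0.175 m and y of open_bottle_mid in the frame of bin between -0.08 and 0.08 m and z of open_bottle_mid in the frame of bin between 0 and 0.1 m), for 0.1 s.
At the end, for the whole second after the job is handed in: The uncapped bottle lies at rest inside the bin (its middle within the bin's walls and less than 100 mm above the bench) and the tray is shut again (within 0.06 rad of level) (all of step 3 and linear speed of open_bottle below 0.03 m/s and value of joint tray below 0.06 rad); the robot touches nothing.
It fails at once if the robot presses on the tray or any part of the bin with more than 35 N (contact force between any of the fingers, the arm and bin above 35 N).
It fails at once if the capped bottle is moved more than 20 mm or tipped (distance of capped_bottle_mid from where it was at the start of the episode above 0.02 m or angle between capped_bottle_mid's own z axis and vertical above 0.3 rad).
It fails at once if the timer or the tip box is moved more than 20 mm (distance of any of timer, tips_teal from where it was at the start of the episode above 0.02 m).
It also fails if it takes over 61 s, if anything falls off the work surface, if the arm or the gripper's body presses on something with over 40 N, if the wrist force passes 120 N, or if a joint passes its speed limit or range.

### The arm

A 6-joint arm with a two-finger parallel gripper is mounted at the origin on a cart in front of the work surface, level with it; the furniture and walls round the work are solid. World frame = base frame: x ahead of the robot, y to its left, z up, the work surface at z = 0. Lengths are in m, angles in degrees, forces in N, time in s.
With the tool pointing down it reaches from about 0.4 to 0.825 m from the base axis. Payload 7 kg.
Tool frame: the origin (TCP) lies at the centre of the arm's flange, where the gripper is bolted on; the fingertips stand 178 mm ahead of it and the grasp point (between the pads) lies ahead of it (ctrl.grip_depth is the z of the grasp point in the tool frame, in m); z points along the fingers, x is the direction in which the jaws open and shut, and the axes are right-handed (so a half turn about z gives the same grasp; the last joint's range is limited). The gripper opens to 88 mm and grips with 3 to 60 N. Pads are 19 mm wide; open, the fingers measure 130 mm over their backs; the gripper's body (78 mm by 193 mm) begins 47 mm behind the grasp point.
Start: joints at [80.793, 20.546, 0.682, 0, -70.136, -16.507], TCP at [0.293, 0.608, 0.405] pointing down, gripper open.
Joint ranges: [-176.03, 176.03], [-82.01, 121.73], [-58.28, 71.71], [-173.87, 95.51], [-174.79, -0.11], [-173.66, 173.66]. Speed limits (degrees/s): [136.94, 136.94, 172.46, 180, 180, 180].

### API

Orientations are given as [roll, pitch, yaw] about the fixed x, y, z axes, in that order (R = Rz(yaw) Ry(pitch) Rx(roll)).
In Python, from plant import ctrl gives the robot as it stands.
- The arm moves only by the tool carry_out, never from a script. Its arguments are lists of equal length, an entry for each row: "linear": the shift along the tool's x, y, z in cm, a list of three; "twist": the turn about the tool's z in degrees. In form: {"linear": [[tx, ty, tz], ...], "twist": [twist, ...]}. A call has 1 to 12 rows; each row is the pose to reach, as a shift and turn from the pose measured when the call began, along the tool's axes at that moment; what a row does not reach only later rows make up. A row lasts 1/12 s, in which the tool goes at most 41.7 mm and 7.16 degrees, less where a joint would pass 70% of its speed; a pose out of reach is approached as far as the arm can. A call with a gripper value outside its range is refused whole. "fingers" is the gripper's target within -1 to 1 (fully open at 1, half-way at 0, shut at -1), set as the call begins (left out, the last holds). The fingers move at their own pace and stop on an object; the grip force is fixed at half the most. Time passes only in rows, so rows that repeat a pose let the fingers close. It gives the time, the measured TCP pose, the force and the opening at its end, in the units of the state.
- ctrl.get_obs(): the state, without advancing time (a new reading comes with each control period).
- ctrl.snapshot(name): name is "side" or "top"; returns the picture (384x512x3 uint8, blue, green, red); there is no depth.
- ctrl.camera_params(name): a dict with "fovy" (degrees; the focal length in pixels is half the picture's height over the tangent of half this angle, whatever the lens; pixels are square), "cx", "cy" (the principal point, pixels), "eye" and "rotation" of the camera in the world. Camera axes: x right, y down, z forward; pixel columns grow to the right and rows downward; lengths in m; the calibration is good to about 2 mm. A picture is of the moment at which its call begins. camera_params takes no time and is no camera call.
- ctrl.close_job(): hands the job in, once; it reports no verdict.
The state is a dict: "clock": time; "joint_pos": joint angles; "qvel": joint speeds; "tau": joint torques, N m; "tool_pos": TCP position; "orientation": TCP orientation; "force": force on the tool from outside, world axes, zero at the start; "moment": the same for the moment, N m; "opening": finger opening in m.
Only numpy, scipy, OpenCV 4.12 (cv2) and the standard library are available. Lean on these libraries where they do the work, as an engineer would, in place of code of your own. Each camera call takes 0.05 s, during which the arm holds its last target.

## Working session

There is one attempt and no reset: what is moved stays moved. The work goes in short steps, Python scripts to look and compute and a tool call to move; the robot and the scene stay as the last step left them, time stands still between calls to the robot, and variables do not carry over. Pictures are saved under pics/ and viewed, and the job is handed in when it is done.

Besides the shell and the picture viewer there is one more tool, called after "Emit:" as a command line: name --pt "numbers of a row" for each row, then --argument value for the rest. carry_out: Moves the arm, as the interface text tells. Its arguments: {"type":"object","properties":{"linear":{"type":"array","items":{"type":"array","items":{"type":"number"}}},"twist":{"type":"array","items":{"type":"number"}},"fingers":{"type":"number"}},"required":["linear","twist"]}

```bash
mkdir -p pics; ls; python3 - <<'E'
from plant import ctrl
import cv2
for n in("side","top"):
    im=ctrl.snapshot(n); cv2.imwrite(f"pics/{n}0.png",im)
    print(n,ctrl.camera_params(n))
print(ctrl.get_obs(),ctrl.grip_depth)
E
```

```text
pics
side {'fovy': 42.103297645645576, 'cx': 255.31952696341386, 'cy': 192.94015558294555, 'eye': array([ 0.27355003, -1.25742024,  1.00418956]), 'rotation': array([-122.41761956,    0.61337864,  -11.71187991])}
top {'fovy': 45.26862133428199, 'cx': 254.7114910832933, 'cy': 194.9573183780201, 'eye': array([0.36473799, 0.03834106, 1.51973779]), 'rotation': array([-172.30385258,   -2.27043182,  -91.27886022])}
{'clock': 0.1, 'joint_pos': array([ 8.07922963e+01,  2.05882395e+01,  6.39782625e-01, -1.83482047e-02,
       -7.01350403e+01, -1.65078212e+01]), 'qvel': array([-0.06504006, -0.05106017,  0.20587988,  0.08529846, -0.04208916,
       -0.06027946]), 'tau': array([-1.35461280e-03, -5.84165025e+01,  2.93752956e+01,  7.01539725e+00,
        1.01999397e-02, -5.23724441e-05]), 'tool_pos': array([0.292802  , 0.60800589, 0.40380976]), 'orientation': array([-1.79992811e+02, -8.49571716e-02, -1.15721778e+02]), 'force': array([-0.41928482,  0.48368108,  0.526561  ]), 'moment': array([-0.02569588,  0.01498164, -0.03596519]), 'opening': 0.08771884075388453} 0.1593
```

View pics/side0.png

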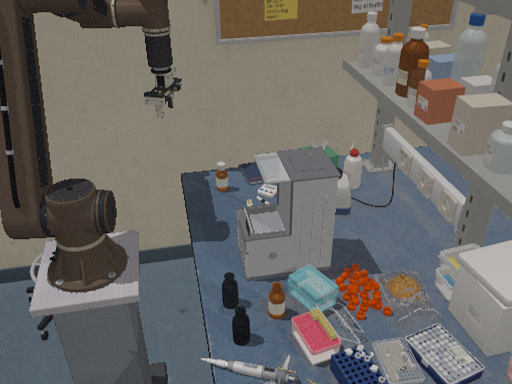

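View pics/top0.png

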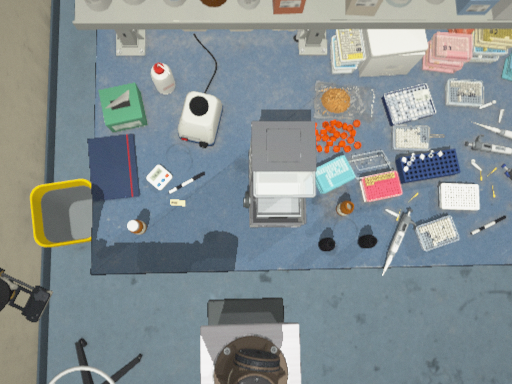

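```bash
python3 - <<'E'
import cv2,numpy as np
s=cv2.imread("pics/side0.png");t=cv2.imread("pics/top0.png")
def c(im,x,y,w,h,k): return cv2.resize(im[y:y+h,x:x+w],None,fx=k,fy=k,interpolation=cv2.INTER_CUBIC)
cv2.imwrite("pics/c1.png",c(s,200,140,160,120,5))
cv2.imwrite("pics/c2.png",np.hstack([c(s,215,255,100,100,4),c(t,300,170,100,100,4)]))
cv2.imwrite("pics/c3.png",c(t,225,100,140,140,4))
E
```

```text
(no output)
```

View pics/c1.png

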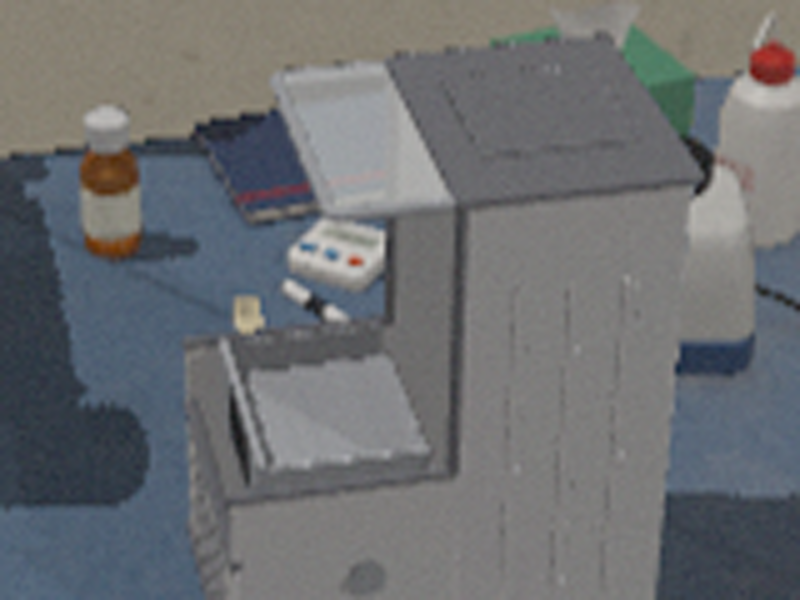

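View pics/c2.png

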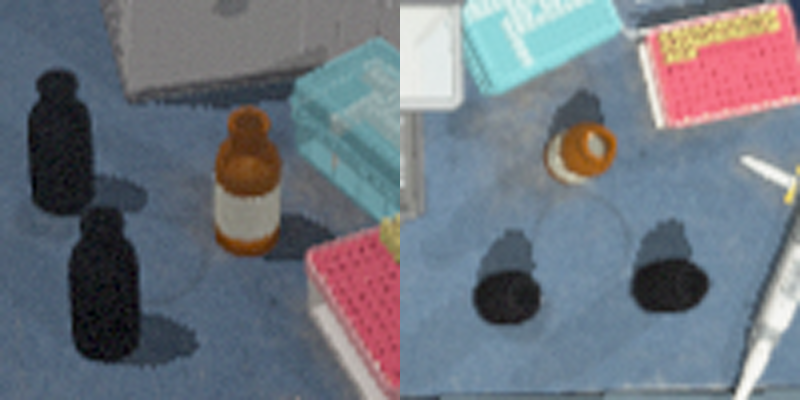

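View pics/c3.png

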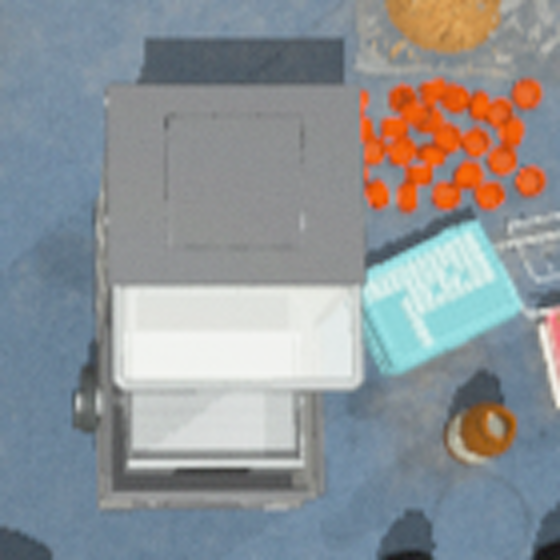

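```bash
cat > h.py <<'E'
import numpy as np,cv2
from scipy.spatial.transform import Rotation as Ro
from scipy.optimize import least_squares
from plant import ctrl
P={n:ctrl.camera_params(n) for n in("side","top")}
def proj(n,X):
    p=P[n];R=Ro.from_euler('xyz',p['rotation'],degrees=True).as_matrix()
    c=(np.atleast_2d(X)-p['eye'])@R; f=192/np.tan(np.radians(p['fovy']/2))
    return c[:,:2]/c[:,2:]*f+[p['cx'],p['cy']]
def ray(n,uv,z):
    p=P[n];R=Ro.from_euler('xyz',p['rotation'],degrees=True).as_matrix();f=192/np.tan(np.radians(p['fovy']/2))
    d=R@np.r_[(np.array(uv)-[p['cx'],p['cy']])/f,1]; return p['eye']+d*(z-p['eye'][2])/d[2]
def binpts(q,X):
    c,s=np.cos(q[2]),np.sin(q[2]);X=np.atleast_2d(X)
    return np.c_[q[0]+c*X[:,0]-s*X[:,1],q[1]+s*X[:,0]+c*X[:,1],X[:,2]]
E
python3 - <<'E'
from h import *
T=lambda x,y:(225+x/4,100+y/4); S=lambda x,y:(200+x/5,140+y/5)
print("rim",ray("top",(349,206.8),.104),ray("side",(277,284.5),.104),"foot side",ray("side",(276.7,317.5-2),0))
print("cap",ray("top",(135.5,226),.112), ray("side",(221,164),.112))
# lid: bin x 47..178, y +-82
obs=[("top",(.178,.082,.332),T(106,87)),("top",(.178,-.082,.332),T(362,87)),("top",(.047,-.082,.332),T(364,284)),("top",(.047,.082,.332),T(106,284)),
("side",(.047,.082,.332),S(387,60)),("side",(.178,.082,.332),S(610,38)),("side",(.178,-.082,.332),S(700,180)),("side",(.047,-.082,.332),S(458,205)),
("top",(-.024,.0,.325),T(238,388)),
("side",(-.078,-.082,.153),S(230,500)),("side",(-.078,.082,.153),S(187,343)),
("top",(-.078,-.082,.153),T(322,497)),("top",(-.078,.082,.153),T(100,507))]
f=lambda q:np.concatenate([proj(n,binpts(q,X))[0]-uv for n,X,uv in obs])
r=least_squares(f,[.6,0,0],loss='soft_l1')
print(r.x,np.degrees(r.x[2])); 
for o,e in zip(obs,f(r.x).reshape(-1,2).round(1)):print(o,e)
E
```

```text
rim [ 0.51264046 -0.31555432  0.104     ] [ 0.51660291 -0.31627102  0.104     ] foot side [ 0.51490017 -0.32528015  0.        ]
cap [0.46512065 0.34166842 0.112     ] [0.46653755 0.3423583  0.112     ]
[ 0.54140694 -0.09202144 -0.02371985] -1.3590471576294956
('top', (0.178, 0.082, 0.332), (251.5, 121.75)) [ 2.3 -0.1]
('top', (0.178, -0.082, 0.332), (315.5, 121.75)) [-0.5  0.6]
('top', (0.047, -0.082, 0.332), (316.0, 171.0)) [-0.2 -0.4]
('top', (0.047, 0.082, 0.332), (251.5, 171.0)) [ 2.2 -1. ]
('side', (0.047, 0.082, 0.332), (277.4, 152.0)) [ 0.2 -1.1]
('side', (0.178, 0.082, 0.332), (322.0, 147.6)) [-0.8 -0.9]
('side', (0.178, -0.082, 0.332), (340.0, 176.0)) [-1.  -1.6]
('side', (0.047, -0.082, 0.332), (291.6, 181.0)) [-0.5 -1.6]
('top', (-0.024, 0.0, 0.325), (284.5, 197.0)) [0.3 0.4]
('side', (-0.078, -0.082, 0.153), (246.0, 240.0)) [-0.5 -0.7]
('side', (-0.078, 0.082, 0.153), (237.4, 208.6)) [-0.6 -1.7]
('top', (-0.078, -0.082, 0.153), (305.5, 224.25)) [ 0.8 -1.3]
('top', (-0.078, 0.082, 0.153), (250.0, 226.75)) [ 1.4 -4.1]
```

```bash
python3 - <<'E'
from h import *
for z in(-.7,-.9):
  print(z,ray("side",(10,281),z),ray("side",(178,251),z),ray("top",(48,200),z),ray("top",(45,300),z))
for z in(.4,.5,.6): print(ray("top",(100,25),z),ray("top",(480,20),z))
# overlay bin model
s=cv2.imread("pics/top0.png");t=cv2.imread("pics/side0.png")
q=[.5414,-.0920,-.0237]
k=3
out=[]
for n,im,o in(("top",s,(225,100)),("side",t,(215,140))):
  im=cv2.resize(im[o[1]:o[1]+140,o[0]:o[0]+140],None,fx=k,fy=k)
  def L(pts,c):
    p=((proj(n,binpts(q,pts))-o)*k).astype(int); cv2.polylines(im,[p.reshape(-1,1,2)],True,c,1)
  L([(.047,-.082,.332),(.178,-.082,.332),(.178,.082,.332),(.047,.082,.332)],(0,0,255))
  L([(-.078,-.082,.153),(.047,-.082,.153),(.047,.082,.153),(-.078,.082,.153)],(0,255,0))
  L([(-.078,-.082,.108),(-.078,.082,.108),(-.078,.082,0),(-.078,-.082,0)],(255,0,0))
  L([(-.0575,-.063,.16),(-.0575,.063,.16)],(0,255,255))
  L([(.045,-.063,.135),(.045,.063,.135)],(255,0,255))
  L([(-.0595,-.028,.162),(-.0595,.028,.162),(-.0595,.028,.128),(-.0595,-.028,.128)],(0,165,255))
  out.append(im)
cv2.imwrite("pics/ov.png",np.hstack(out)[:, :800])
E
```

```text
-0.7 [-0.5701564   0.83641216 -0.7       ] [ 0.27429495  0.89309169 -0.7       ] [ 0.65537045  0.9319695  -0.7       ] [ 0.18765906  0.92845773 -0.7       ]
-0.9 [-0.66917196  1.0821398  -0.9       ] [ 0.27438237  1.14547112 -0.9       ] [ 0.68155665  1.01248608 -0.9       ] [ 0.17170412  1.0086579  -0.9       ]
[0.95882358 0.37537964 0.4       ] [ 0.97156915 -0.6157098   0.4       ]
[0.9057678  0.34527986 0.5       ] [ 0.91737511 -0.55729873  0.5       ]
[0.85271202 0.31518008 0.6       ] [ 0.86318107 -0.49888766  0.6       ]
```

View pics/ov.png

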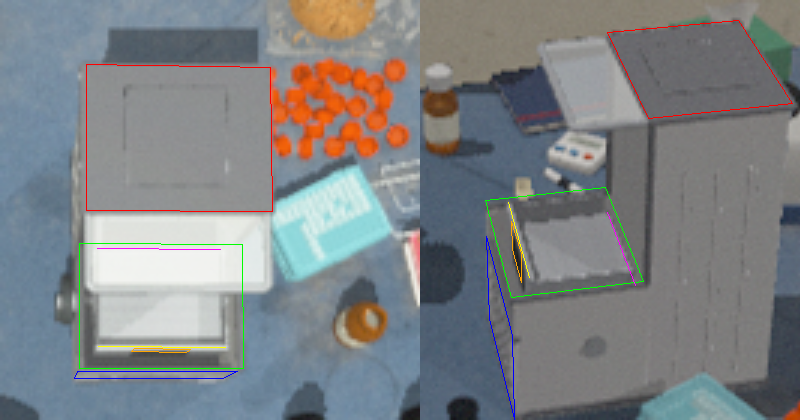

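Emit:
carry_out --pt "0 0 -3.5" --pt "0 0 -7" --pt "2 -2.1 -10.5" --pt "4 -4.2 -14" --pt "6.5 -6.9 -17" --pt "9 -9.5 -20" --pt "12 -12.7 -22" --pt "15 -15.9 -22" --pt "18 -19.1 -22" --pt "21 -22.2 -22" --pt "23 -24.4 -22" --pt "25 -26.5 -22" --twist '[0, -2, -4, -6, -8, -10, -12, -14, -16, -18, -20, -24]'

```text
clock: 1.1
tool_pos: [0.4219, 0.2693, 0.6243]
orientation: [180.0, -0.1, -91.6]
force: [1.5, 1.0, 0.6]
opening: 0.0876
```

Emit:
carry_out --pt "3.5 -1.5 0" --pt "7 -3 0" --pt "10.5 -4.5 0" --pt "14 -6 0" --pt "18 -8 0" --pt "22 -10 0" --pt "26 -11.5 0" --pt "30 -13 0" --pt "34 -15 0" --pt "38 -17 0" --pt "42 -19 0" --pt "46 -20 0" --twist '[0, 0, 0, 0, 0, 0, 0, 0, 0, 0, 0, 0]'

```text
clock: 2.1
tool_pos: [0.6053, -0.1821, 0.6237]
orientation: [179.9, -0.0, -91.6]
force: [0.8, 1.5, -0.0]
opening: 0.0879
```

```bash
python3 -c "
from plant import ctrl
o=ctrl.get_obs();print(o['joint_pos'].round(1),o['tool_pos'].round(3),o['orientation'])"
```

```text
[  0.9  13.5  18.4   0.  -95.   87.5] [ 0.605 -0.182  0.624] [ 1.79905486e+02 -4.21955331e-02 -9.16052561e+01]
```

Emit:
carry_out --pt "0 -1 -4" --pt "0 -2 -8" --pt "0 -3 -12" --pt "0 -4 -16" --pt "0 -5 -20" --pt "0 -6 -24" --twist '[0, 0, 0, 0, 0, 0]'

```text
clock: 2.6
tool_pos: [0.6501, -0.1803, 0.8299]
orientation: [-179.8, -0.4, -91.7]
force: [50.2, 16.8, 132.0]
opening: 0.0875
```

```bash
python3 -c "
from plant import ctrl
o=ctrl.get_obs();print(o['joint_pos'].round(1),o['tool_pos'].round(3),o['orientation'])"
```

```text
[   1.1   30.    71.7    0.6 -131.5   87.5] [ 0.65 -0.18  0.83] [-179.75120105   -0.41340235  -91.71405353]
```

```bash
python3 -c "
from h import *
im=ctrl.snapshot('side');cv2.imwrite('pics/s2.png',im)
o=ctrl.get_obs();print(o)"
```

```text
{'clock': 2.65, 'joint_pos': array([   1.21998814,   30.12636657,   71.25291873,    0.64424071,
       -132.04134444,   87.50895129]), 'qvel': array([-1.10732346e-03, -1.69941891e-01, -8.24433380e+00, -5.16727041e+00,
        8.06422226e+00,  2.38920250e-01]), 'tau': array([ 8.75530187e-01, -8.68783951e+01,  4.21474457e+01,  6.04142994e+00,
        1.14670761e+00,  6.01061387e-02]), 'tool_pos': array([ 0.65051468, -0.17964795,  0.82577324]), 'orientation': array([179.10895447,  -0.52449723, -91.69459152]), 'force': array([ 6.78980169, -3.30033031,  0.74536985]), 'moment': array([-0.79844518, -1.13011585, -0.05545151]), 'opening': 0.08774107696378727}
```

View pics/s2.png

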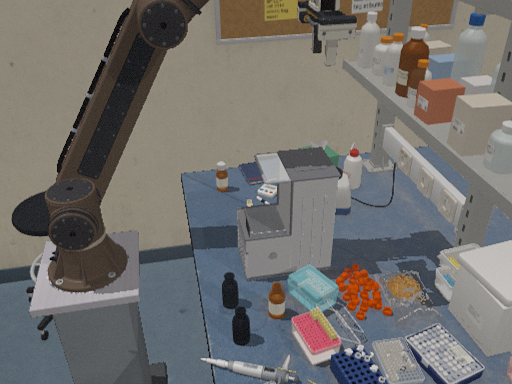

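Emit:
carry_out --pt "0 -0.5 0" --pt "0 -1 0" --pt "0 -1.5 0" --pt "0 -2 0" --pt "0 -2.5 0" --pt "0 -3 0" --pt "0 -3 0" --pt "0 -3 0" --twist '[0, 0, 0, 0, 0, 0, 0, 0]'

```text
clock: 3.32
tool_pos: [0.6693, -0.1773, 0.814]
orientation: [179.7, -0.8, -91.7]
force: [0.1, 0.8, -0.2]
opening: 0.0877
```

```bash
python3 -c "
from plant import ctrl
o=ctrl.get_obs();print(o['joint_pos'].round(2),o['tool_pos'].round(3),o['orientation'],o['force'])"
```

```text
[   1.47   31.45   71.67    0.98 -130.56   87.48] [ 0.669 -0.177  0.814] [179.70374575  -0.76378442 -91.68945771] [ 0.06420217  0.84722264 -0.22090243]
```

Emit:
carry_out --pt "0 -0.5 -0.5" --pt "0 -1 -1" --pt "0 -1.5 -1.5" --pt "0 -2 -2" --pt "0 -2.5 -2.5" --pt "0 -3 -3" --pt "0 -4 -4" --pt "0 -5 -5" --pt "0 -6 -6" --pt "0 -6 -6" --twist '[0, 0, 0, 0, 0, 0, 0, 0, 0, 0]'

```text
clock: 4.15
tool_pos: [0.6755, -0.1641, 0.8169]
orientation: [-178.9, -1.4, -91.7]
force: [-0.1, 0.1, 0.1]
opening: 0.0878
```

```bash
cat > o.py <<'E'
from plant import ctrl
o=ctrl.get_obs();print(o['clock'],o['joint_pos'].round(2),o['tool_pos'].round(4),o['orientation'].round(2),o['force'].round(1))
E
python3 o.py
```

```text
4.15 [   2.78   31.39   71.65    1.86 -129.21   86.74] [ 0.6755 -0.1641  0.8169] [-178.86   -1.36  -91.68] [-0.1  0.1  0.1]
```

Emit:
carry_out --pt "0 -3 -3" --pt "0 -6 -6" --pt "0 -9 -9" --pt "0 -12 -12" --pt "0 -15 -15" --pt "0 -18 -18" --pt "0 -21 -21" --pt "0 -24 -24" --pt "0 -27 -27" --pt "0 -30 -30" --pt "0 -33 -33" --pt "0 -36 -36" --twist '[0, 0, 0, 0, 0, 0, 0, 0, 0, 0, 0, 0]'

```text
clock: 5.15
tool_pos: [0.683, -0.1238, 0.8231]
orientation: [-177.4, -1.9, -91.7]
force: [0.7, 0.0, -0.4]
opening: 0.0874
```

```bash
python3 o.py
```

```text
5.15 [   6.42   31.09   71.65    2.84 -128.17   83.73] [ 0.683  -0.1238  0.8231] [-177.35   -1.88  -91.7 ] [ 0.7  0.  -0.4]
```

Emit:
carry_out --pt "1 -3 -3" --pt "1 -3 -3" --twist '[0, 0]'

```text
clock: 5.32
tool_pos: [0.6845, -0.1282, 0.8271]
orientation: [-175.7, -2.4, -91.7]
force: [-0.8, -0.4, 1.9]
opening: 0.0874
```

```bash
python3 o.py
```

```text
5.3167 [   6.24   30.98   71.68    3.75 -126.75   84.45] [ 0.6845 -0.1282  0.8271] [-175.74   -2.45  -91.74] [-0.8 -0.4  1.9]
```

Emit:
carry_out --pt "1 -10 -10" --twist '[0]'

```text
clock: 5.4
tool_pos: [0.6867, -0.1257, 0.8309]
orientation: [-174.4, -2.9, -91.8]
force: [0.2, -0.6, -0.5]
opening: 0.0876
```

```bash
python3 o.py
```

```text
5.4 [   6.64   30.86   71.63    4.58 -125.54   84.51] [ 0.6867 -0.1257  0.8309] [-174.37   -2.94  -91.83] [ 0.2 -0.6 -0.5]
```

```bash
cat >> o.py <<'E'
import numpy as np
from scipy.spatial.transform import Rotation as Ro
R=Ro.from_euler('xyz',o['orientation'],degrees=True).as_matrix()
z=R[:,2]; print("lean",np.degrees(np.arccos(-z[2])).round(2),"heading",np.degrees(np.arctan2(z[1],z[0])).round(1)); print(R.round(3))
E
python3 o.py
```

```text
5.4 [   6.64   30.86   71.63    4.58 -125.54   84.51] [ 0.6867 -0.1257  0.8309] [-174.37   -2.94  -91.83] [ 0.2 -0.6 -0.5]
lean 6.35 heading -29.4
[[-0.032 -0.995  0.096]
 [-0.998  0.027 -0.054]
 [ 0.051 -0.098 -0.994]]
```

Emit:
carry_out --pt "4 1 1" --pt "8 1 1" --pt "12 1 1" --pt "16 1 1" --pt "18 0 0" --pt "18 0 0" --twist '[0, 0, 0, 0, 0, 0]'

```text
clock: 5.9
tool_pos: [0.6579, -0.2985, 0.8157]
orientation: [-173.1, -3.8, -92.2]
force: [-0.0, 0.3, 0.5]
opening: 0.0879
```

```bash
python3 o.py
```

```text
5.9 [  -8.18   32.02   71.65    3.54 -122.31   98.3 ] [ 0.6579 -0.2985  0.8157] [-173.09   -3.76  -92.19] [-0.   0.3  0.5]
lean 7.86 heading -30.6
[[-0.038 -0.992  0.118]
 [-0.997  0.03  -0.07 ]
 [ 0.066 -0.12  -0.991]]
```

Emit:
carry_out --pt "-4 0.5 0.5" --pt "-8 0.5 0.5" --pt "-12 0.5 0.5" --pt "-16 0.5 0.5" --pt "-20 0.5 0.5" --pt "-24 0.5 0.5" --pt "-28 0 0" --pt "-32 0 0" --pt "-36 0 0" --pt "-38 0 0" --pt "-38 -2 -2" --twist '[0, 0, 0, 0, 0, 0, 0, 0, 0, 0, 0]'

```text
clock: 6.82
tool_pos: [0.6875, 0.0875, 0.8046]
orientation: [-174.0, -4.1, -91.7]
force: [4.4, 1.8, -2.0]
opening: 0.0875
```

```bash
python3 o.py
```

```text
6.8167 [  25.1    26.22   57.98    7.2  -117.99   67.  ] [0.6875 0.0875 0.8046] [-173.96   -4.08  -91.7 ] [ 4.4  1.8 -2. ]
lean 7.29 heading -35.6
[[-0.03  -0.994  0.103]
 [-0.997  0.022 -0.074]
 [ 0.071 -0.105 -0.992]]
```

Emit:
carry_out --pt "0 -10 -10" --twist '[0]'

```text
clock: 6.9
tool_pos: [0.6984, 0.0859, 0.8254]
orientation: [-173.3, -4.2, -91.6]
force: [1.3, -0.0, 4.6]
opening: 0.0874
```

Emit:
carry_out --pt "0 -10 -10" --twist '[0]'

```text
clock: 6.98
tool_pos: [0.7032, 0.0858, 0.8294]
orientation: [-172.4, -4.6, -91.5]
force: [-4.5, -2.1, 3.2]
opening: 0.0882
```

Emit:
carry_out --pt "0 -10 -10" --twist '[0]'

```text
clock: 7.07
tool_pos: [0.7044, 0.0863, 0.8326]
orientation: [-171.2, -4.9, -91.3]
force: [1.2, 0.7, -3.0]
opening: 0.0874
```

```bash
python3 o.py
```

```text
7.0667 [  24.85   32.     71.52    9.92 -123.33   70.11] [0.7044 0.0863 0.8326] [-171.2    -4.94  -91.33] [ 1.2  0.7 -3. ]
lean 10.08 heading -30.4
[[-0.023 -0.988  0.151]
 [-0.996  0.01  -0.089]
 [ 0.086 -0.152 -0.985]]
```

Emit:
carry_out --pt "-10 -10 -10" --twist '[0]'

```text
clock: 7.15
tool_pos: [0.7007, 0.105, 0.8391]
orientation: [-169.7, -5.0, -91.5]
force: [-1.0, 0.6, 1.2]
opening: 0.0878
```

```bash
python3 o.py
```

```text
7.15 [  26.65   31.85   71.7    11.   -122.53   68.79] [0.7007 0.105  0.8391] [-169.66   -5.03  -91.53] [-1.   0.6  1.2]
lean 11.49 heading -27.2
[[-0.027 -0.984  0.177]
 [-0.996  0.011 -0.091]
 [ 0.088 -0.179 -0.98 ]]
```

Emit:
carry_out --pt "10 -10 -10" --twist '[0]'

```text
clock: 7.23
tool_pos: [0.7011, 0.0893, 0.845]
orientation: [-168.5, -5.1, -91.2]
force: [1.1, 0.1, -1.8]
opening: 0.0877
```

```bash
python3 o.py
```

```text
7.2333 [  25.53   31.39   71.55   11.36 -121.54   70.51] [0.7011 0.0893 0.845 ] [-168.48   -5.12  -91.16] [ 1.1  0.1 -1.8]
lean 12.59 heading -24.8
[[-0.02  -0.98   0.198]
 [-0.996  0.002 -0.092]
 [ 0.089 -0.199 -0.976]]
```

Emit:
carry_out --pt "0 -10 0" --twist '[0]'

```text
clock: 7.32
tool_pos: [0.7156, 0.081, 0.8417]
orientation: [-166.6, -5.1, -91.3]
force: [-2.6, -1.4, 3.3]
opening: 0.0876
```

```bash
python3 o.py
```

```text
7.3167 [  24.54   32.01   71.71   11.86 -119.17   71.53] [0.7156 0.081  0.8417] [-166.59   -5.14  -91.28] [-2.6 -1.4  3.3]
lean 14.35 heading -21.9
[[-0.022 -0.973  0.23 ]
 [-0.996  0.001 -0.092]
 [ 0.09  -0.231 -0.969]]
```

Emit:
carry_out --pt "0 0 -10" --twist '[0]'

```text
clock: 7.4
tool_pos: [0.7048, 0.0876, 0.8497]
orientation: [-166.4, -5.4, -91.1]
force: [3.9, 3.9, -5.7]
opening: 0.0874
```

```bash
python3 o.py
```

```text
7.4 [  25.54   31.16   71.12   12.45 -119.48   71.14] [0.7048 0.0876 0.8497] [-166.4    -5.43  -91.11] [ 3.9  3.9 -5.7]
lean 14.63 heading -22.5
[[-0.019 -0.972  0.233]
 [-0.995 -0.003 -0.096]
 [ 0.095 -0.234 -0.968]]
```

Emit:
carry_out --pt "-5 -10 -4" --twist '[0]'

```text
clock: 7.48
tool_pos: [0.702, 0.0976, 0.8593]
orientation: [-164.3, -5.4, -91.4]
force: [-2.6, -2.7, 4.9]
opening: 0.0876
```

Emit:
carry_out --pt "-5 -10 -4" --twist '[0]'

```text
clock: 7.57
tool_pos: [0.7127, 0.1152, 0.8556]
orientation: [-162.5, -5.4, -91.5]
force: [1.4, 1.3, -0.3]
opening: 0.0878
```

Emit:
carry_out --pt "-5 -10 -4" --twist '[0]'

```text
clock: 7.65
tool_pos: [0.7204, 0.131, 0.8546]
orientation: [-160.6, -5.2, -91.6]
force: [0.3, 0.3, -0.7]
opening: 0.0878
```

Emit:
carry_out --pt "-5 -10 -4" --twist '[0]'

```text
clock: 7.73
tool_pos: [0.7271, 0.1462, 0.8544]
orientation: [-158.7, -5.1, -91.6]
force: [0.2, -0.5, 0.1]
opening: 0.088
```

```bash
python3 o.py
```

```text
7.7333 [  29.94   32.58   71.69   16.33 -112.23   67.91] [0.7271 0.1462 0.8544] [-158.69   -5.08  -91.57] [ 0.2 -0.5  0.1]
lean 21.88 heading -14.4
[[-0.027 -0.932  0.361]
 [-0.996 -0.007 -0.092]
 [ 0.089 -0.362 -0.928]]
```

```bash
python3 - <<'E'
from h import *
f=lambda X:np.r_[proj("top",X)[0]-(76,24),proj("side",X)[0]-(344,66)]
r=least_squares(f,[.9,.4,.5]);print(r.x,r.fun)
im=ctrl.snapshot('top');cv2.imwrite('pics/t3.png',im)
E
```

```text
[0.95179972 0.43059602 0.41525325] [-0.14410467  0.62791301  0.88991976 -0.31542157]
```

View pics/t3.png

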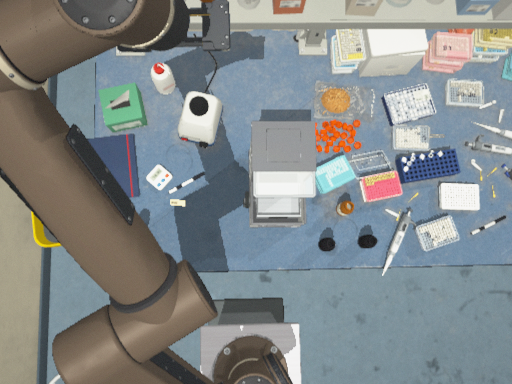

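Emit:
carry_out --pt "-5 -10 -5" --twist '[0]'

```text
clock: 7.87
tool_pos: [0.7308, 0.1605, 0.8565]
orientation: [-156.9, -5.0, -91.4]
force: [-0.7, -0.0, 0.3]
opening: 0.0878
```

Emit:
carry_out --pt "-5 -10 -5" --twist '[0]'

```text
clock: 7.95
tool_pos: [0.7331, 0.1746, 0.86]
orientation: [-154.9, -4.8, -91.4]
force: [0.2, -1.0, 0.3]
opening: 0.0876
```

Emit:
carry_out --pt "-5 -10 -5" --twist '[0]'

```text
clock: 8.03
tool_pos: [0.7345, 0.1881, 0.8641]
orientation: [-153.0, -4.6, -91.4]
force: [0.4, -0.2, 0.1]
opening: 0.0878
```

Emit:
carry_out --pt "-5 -10 -5" --twist '[0]'

```text
clock: 8.12
tool_pos: [0.7352, 0.2012, 0.869]
orientation: [-151.1, -4.3, -91.3]
force: [0.4, -0.5, -0.1]
opening: 0.0877
```

```bash
python3 o.py
```

```text
8.1167 [  34.2    33.15   71.7    20.31 -105.4    65.09] [0.7352 0.2012 0.869 ] [-151.05   -4.31  -91.3 ] [ 0.4 -0.5 -0.1]
lean 29.24 heading -9.0
[[-0.023 -0.876  0.482]
 [-0.997 -0.016 -0.077]
 [ 0.075 -0.483 -0.873]]
```

Emit:
carry_out --pt "-10 -10 -5" --twist '[0]'

```text
clock: 8.2
tool_pos: [0.7338, 0.2227, 0.8727]
orientation: [-149.2, -4.0, -91.3]
force: [0.3, 0.3, -0.6]
opening: 0.0875
```

Emit:
carry_out --pt "-10 -10 -5" --twist '[0]'

```text
clock: 8.28
tool_pos: [0.7323, 0.2464, 0.8752]
orientation: [-147.5, -3.7, -91.3]
force: [0.9, -0.3, -0.1]
opening: 0.0875
```

Emit:
carry_out --pt "-10 -10 -5" --twist '[0]'

```text
clock: 8.37
tool_pos: [0.7299, 0.2689, 0.8783]
orientation: [-145.7, -3.3, -91.1]
force: [0.4, -0.3, -0.1]
opening: 0.0878
```

Emit:
carry_out --pt "-10 -10 -5" --twist '[0]'

```text
clock: 8.45
tool_pos: [0.7267, 0.2904, 0.8819]
orientation: [-143.9, -2.9, -91.0]
force: [0.6, -0.7, -1.0]
opening: 0.0876
```

```bash
python3 o.py
```

```text
8.45 [ 41.03  34.27  71.7   25.5  -99.47  59.57] [0.7267 0.2904 0.8819] [-143.9    -2.92  -90.95] [ 0.6 -0.7 -1. ]
lean 36.2 heading -4.9
[[-0.017 -0.808  0.588]
 [-0.999 -0.017 -0.051]
 [ 0.051 -0.588 -0.807]]
```

Emit:
carry_out --pt "-12 -9 -4" --twist '[0]'

```text
clock: 8.53
tool_pos: [0.7229, 0.3149, 0.8841]
orientation: [-142.2, -2.5, -90.8]
force: [0.3, 0.5, 0.4]
opening: 0.0875
```

Emit:
carry_out --pt "-12 -9 -4" --twist '[0]'

```text
clock: 8.62
tool_pos: [0.719, 0.34, 0.8854]
orientation: [-140.5, -2.0, -90.6]
force: [0.3, -0.1, -0.1]
opening: 0.0873
```

```bash
python3 o.py
```

```text
8.6167 [ 44.62  35.16  71.7   28.26 -96.58  56.49] [0.719  0.34   0.8854] [-140.51   -2.03  -90.56] [ 0.3 -0.1 -0.1]
lean 39.53 heading -3.0
[[-0.01  -0.772  0.636]
 [-0.999 -0.015 -0.033]
 [ 0.035 -0.636 -0.771]]
```

```bash
python3 - <<'E'
from h import *
# black bottles: side tops (230.?,273+..) c2 coords /4 + (215,255); top view centre of top
for nm,st,tt in(("A",(57,82),(508,290)),("B",(101,218),(672,283))):
    s=(215+st[0]/4,255+st[1]/4); t=(300+(tt[0]-400)/4,170+tt[1]/4)
    print(nm,s,ray("side",s,.104),t,ray("top",t,.09))
# foot centre estimates side: foot ellipse bottom
for nm,st in(("A",(63,205)),("B",(104,350)),("amber",(248,247))):
    s=(215+st[0]/4,255+st[1]/4); 
    print(nm,ray("side",(s[0],s[1]-2.5),0))
g=lambda p:(225+p[0]/4,100+p[1]/4)
for p in((385,372),(520,310),(475,222),(365,275)): print("teal",ray("top",g(p),.068))
# amber neck & body fit
E
```

```text
A (229.25, 275.5) [ 0.40032858 -0.25512785  0.104     ] (327.0, 242.5) [ 0.40371906 -0.24440468  0.09      ]
B (240.25, 309.5) [ 0.40700329 -0.38340921  0.104     ] (368.0, 240.75) [ 0.40643835 -0.37361213  0.09      ]
A [ 0.40045277 -0.25529522  0.        ]
B [ 0.40530133 -0.387914    0.        ]
amber [ 0.51678258 -0.32102107  0.        ]
teal [ 0.56244889 -0.23706986  0.068     ]
teal [ 0.61110393 -0.34885108  0.068     ]
teal [ 0.684067   -0.31572895  0.068     ]
teal [ 0.6416612  -0.22413689  0.068     ]
```

```bash
cat > go.py <<'E'
import sys,numpy as np
from plant import ctrl
from scipy.spatial.transform import Rotation as Ro
o=ctrl.get_obs();R=Ro.from_euler('xyz',o['orientation'],degrees=True).as_matrix()
z=R[:,2];print(o['joint_pos'].round(1),"tcp",o['tool_pos'].round(4),"grasp",(o['tool_pos']+.1593*z).round(4),"z",z.round(3),"x",R[:,0].round(3))
a=[float(v) for v in sys.argv[2:]]
for i in range(0,len(a),3):
    t=np.array(a[i:i+3]); p=t-.1593*z if sys.argv[1]=='g' else t
    d=R.T@(p-o['tool_pos'])*100; print(t,"cm",d.round(2),"len",np.linalg.norm(d).round(2))
print("level twist",np.degrees(np.arctan2(-R[2,0],R[2,1])).round(2))
E
python3 go.py t .43 -.31 .60 .41 -.313 .33
```

```text
[ 44.6  35.2  71.7  28.3 -96.6  56.5] tcp [0.719  0.34   0.8854] grasp [0.8202 0.3347 0.7626] z [ 0.636 -0.033 -0.771] x [-0.01  -0.999  0.035]
[ 0.43 -0.31  0.6 ] cm [64.23 41.42  5.82] len 76.65
[ 0.41  -0.313  0.33 ] cm [63.6  60.13 25.38] len 91.13
level twist -176.82
```

Emit:
carry_out --pt "3 2 0.3" --pt "6 4 0.5" --pt "9 6 0.8" --pt "12 8 1" --pt "15 10 1.4" --pt "18 12 1.7" --pt "21 14 2" --pt "24 16 2.2" --pt "27 18 2.5" --pt "30 20 2.7" --pt "33 22 3" --pt "36 24 3.3" --twist '[0, 0.5, 1, 1.5, 2, 2.5, 3.1, 3.1, 3.1, 3.1, 3.1, 3.1]'

```text
clock: 9.62
tool_pos: [0.5484, -0.026, 0.7224]
orientation: [-140.1, 0.1, -92.9]
force: [1.1, -1.2, 0.3]
opening: 0.0878
```

```bash
python3 go.py t .43 -.31 .60 .41 -.313 .33
```

```text
[ 22.8  -7.8  -5.6  19.3 -56.6  58.8] tcp [ 0.5484 -0.026   0.7224] grasp [ 0.6505 -0.0309  0.6002] z [ 0.641 -0.031 -0.767] x [-0.05  -0.999 -0.002]
[ 0.43 -0.31  0.6 ] cm [28.98 15.8   2.68] len 33.11
[ 0.41  -0.313  0.33 ] cm [29.43 34.64 22.11] len 50.55
level twist 179.85
```

Emit:
carry_out --pt "3.2 1.8 0.3" --pt "6.4 3.5 0.6" --pt "9.6 5.3 0.9" --pt "12.8 7 1.2" --pt "16 9 1.5" --pt "19.2 10.6 1.8" --pt "22.5 12.4 2.1" --pt "25.7 14.2 2.4" --pt "29 16 2.7" --pt "29.2 18 5" --pt "29.4 20 7" --pt "29.4 21 8" --twist '[0, 0, 0, 0, 0, 0, 0, 0, 0, 0, 0, 0]'

```text
clock: 10.62
tool_pos: [0.4225, -0.3143, 0.5245]
orientation: [-140.0, 0.1, -93.0]
force: [-0.3, 0.8, -0.8]
opening: 0.0877
```

```bash
python3 go.py g .515 -.318 .22 .515 -.318 .061
```

```text
[-20.7  -6.4 -14.6 -16.3 -44.4 115.4] tcp [ 0.4225 -0.3143  0.5245] grasp [ 0.5248 -0.3195  0.4025] z [ 0.642 -0.033 -0.766] x [-0.053 -0.999 -0.002]
[ 0.515 -0.318  0.22 ] cm [-0.06 12.49 13.34] len 18.28
[ 0.515 -0.318  0.061] cm [-0.03 22.72 25.52] len 34.16
level twist 179.84
```

Emit:
carry_out --pt "0 2.5 2.7" --pt "0 5 5.4" --pt "0 7.5 8" --pt "0 10 10.7" --pt "0 12.5 13.3" --pt "0 12.5 13.3" --twist '[0, 0, 0, 0, 0, 0]'

```text
clock: 11.12
tool_pos: [0.4106, -0.3121, 0.3375]
orientation: [-140.3, 0.3, -93.1]
force: [-0.2, 0.8, -0.6]
opening: 0.0873
```

```bash
python3 go.py g .515 -.318 .14 .515 -.318 .061; python3 - <<'E'
from h import *
a=ctrl.snapshot('side');b=ctrl.snapshot('top')
c=lambda im,x,y:cv2.resize(im[y:y+130,x:x+130],None,fx=3,fy=3,interpolation=cv2.INTER_CUBIC)
cv2.imwrite('pics/p4.png',np.hstack([c(a,205,230),c(b,290,130)]))
E
```

```text
[-24.    2.2 -26.5 -30.8 -26.9 134.2] tcp [ 0.4106 -0.3121  0.3375] grasp [ 0.5124 -0.317   0.215 ] z [ 0.639 -0.03  -0.769] x [-0.054 -0.999 -0.005]
[ 0.515 -0.318  0.14 ] cm [0.13 4.59 5.94] len 7.51
[ 0.515 -0.318  0.061] cm [ 0.17  9.64 12.02] len 15.41
level twist 179.53
```

View pics/p4.png

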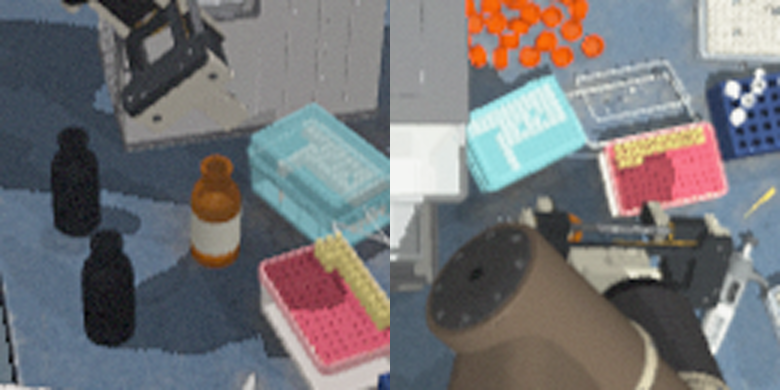

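Emit:
carry_out --pt "0 1 1.2" --pt "0 2 2.5" --pt "0 3 3.8" --pt "0 4 5" --pt "0 4.6 5.9" --twist '[0, 0, 0, 0, 0]'

```text
clock: 11.63
tool_pos: [0.417, -0.3146, 0.2722]
orientation: [-139.6, -0.1, -93.0]
force: [-0.7, -1.0, 0.4]
opening: 0.0875
```

```bash
python3 go.py g .515 -.318 .10 .515 -.318 .061
```

```text
[-27.2   8.4 -26.2 -42.3 -23.1 148.9] tcp [ 0.417  -0.3146  0.2722] grasp [ 0.5201 -0.3203  0.1509] z [ 0.647 -0.036 -0.761] x [-0.052 -0.999  0.003]
[ 0.515 -0.318  0.1  ] cm [-0.22  3.7   3.54] len 5.12
[ 0.515 -0.318  0.061] cm [-0.23  6.23  6.51] len 9.01
level twist -179.78
```

Emit:
carry_out --pt "0 -2 -2.4" --pt "0 -4 -4.8" --pt "0 -6.5 -7.6" --pt "0 -6.5 -7.6" --pt "0 -6.5 -7.6" --pt "0 -6.5 -7.6" --pt "0 -6.5 -7.6" --pt "0 -6.5 -7.6" --pt "0 -6.5 -7.6" --pt "0 -6.5 -7.6" --pt "0 -6.5 -7.6" --pt "0 -6.5 -7.6" --twist '[7, 14, 21, 28, 35, 42, 49, 56, 63, 70, 77, 84]'

```text
clock: 12.63
tool_pos: [0.4181, -0.3147, 0.377]
orientation: [-171.2, 40.0, -169.8]
force: [-0.2, -0.2, 0.6]
opening: 0.0878
```

Emit:
carry_out --pt "0 0 0" --pt "0 0 0" --pt "0 0 0" --pt "0 0 0" --pt "0 0 0" --pt "0 0 0" --pt "0 0 0" --pt "0 0 0" --pt "0 0 0" --pt "0 0 0" --pt "0 0 0" --pt "0 0 0" --twist '[7, 14, 21, 28, 35, 42, 49, 56, 63, 70, 77, 84]'

```text
clock: 13.63
tool_pos: [0.419, -0.3151, 0.3819]
orientation: [140.0, 10.7, 98.8]
force: [0.2, 0.6, 0.8]
opening: 0.0876
```

```bash
python3 go.py g .515 -.318 .14 .515 -.318 .061
```

```text
[-22.8  -0.4 -24.5 -26.6 -28.9 -35.4] tcp [ 0.419  -0.3151  0.3819] grasp [ 0.5237 -0.3217  0.2619] z [ 0.657 -0.041 -0.753] x [-0.151  0.971 -0.185]
[ 0.515 -0.318  0.14 ] cm [ 2.74 -8.25  8.6 ] len 12.23
[ 0.515 -0.318  0.061] cm [  4.2  -13.24  14.54] len 20.11
level twist 16.32
```

Emit:
carry_out --pt "0.5 -1.7 1.7" --pt "1.1 -3.4 3.5" --pt "1.6 -5 5.2" --pt "2.2 -6.6 7" --pt "2.7 -8.2 8.6" --pt "2.7 -8.2 8.6" --pt "2.7 -8.2 8.6" --twist '[5, 10, 16.3, 16.3, 16.3, 16.3, 16.3]'

```text
clock: 14.22
tool_pos: [0.4118, -0.3129, 0.2628]
orientation: [138.7, 0.1, 86.4]
force: [0.9, -0.1, 0.7]
opening: 0.0874
```

```bash
python3 go.py g .515 -.318 .10 .515 -.318 .061; python3 - <<'E'
from h import *
a=ctrl.snapshot('side');b=ctrl.snapshot('top')
c=lambda im,x,y:cv2.resize(im[y:y+130,x:x+130],None,fx=3,fy=3,interpolation=cv2.INTER_CUBIC)
cv2.imwrite('pics/p5.png',np.hstack([c(a,205,230),c(b,290,130)]))
E
```

```text
[-28.6   8.9 -26.4 -46.  -22.7 -26.9] tcp [ 0.4118 -0.3129  0.2628] grasp [ 0.5167 -0.3197  0.1431] z [ 0.659 -0.043 -0.751] x [ 0.063  0.998 -0.002]
[ 0.515 -0.318  0.1  ] cm [ 0.17 -2.98  3.12] len 4.32
[ 0.515 -0.318  0.061] cm [ 0.17 -5.55  6.05] len 8.21
level twist 0.16
```

View pics/p5.png

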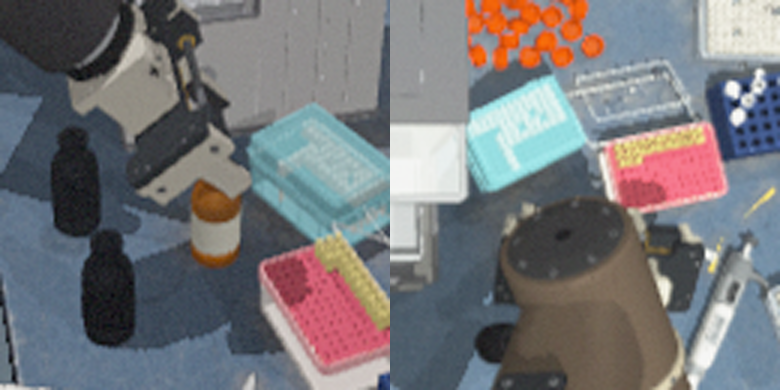

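Emit:
carry_out --pt "0 -1 1" --pt "0.1 -2 2.1" --pt "0.2 -3 3.1" --pt "0.2 -3.9 4.1" --pt "0.2 -3.9 4.1" --twist '[0, 0, 0, 0, 0]'

```text
clock: 14.73
tool_pos: [0.4101, -0.3108, 0.2071]
orientation: [138.6, 0.2, 86.5]
force: [-0.8, -0.6, 1.0]
opening: 0.0878
```

```bash
python3 go.py g .515 -.318 .075 .515 -.318 .061; python3 o.py|head -1
```

```text
[-33.2  14.4 -25.8 -58.4 -22.5 -10.4] tcp [ 0.4101 -0.3108  0.2071] grasp [ 0.5152 -0.3176  0.0876] z [ 0.66  -0.043 -0.75 ] x [ 0.062  0.998 -0.003]
[ 0.515 -0.318  0.075] cm [-0.03 -0.85  0.93] len 1.26
[ 0.515 -0.318  0.061] cm [-0.03 -1.77  1.98] len 2.66
level twist 0.25
14.7333 [-33.22  14.45 -25.82 -58.42 -22.47 -10.4 ] [ 0.4101 -0.3108  0.2071] [138.59   0.16  86.46] [-0.8 -0.6  1. ]
```

Emit:
carry_out --pt "0 -0.6 0.7" --pt "0 -1.2 1.3" --pt "0 -1.7 1.9" --pt "0 -1.7 1.9" --twist '[0, 0, 0, 0]'

```text
clock: 15.07
tool_pos: [0.4102, -0.3113, 0.1825]
orientation: [138.5, 0.2, 86.5]
force: [0.9, -0.8, -0.1]
opening: 0.0873
```

```bash
python3 go.py g .515 -.318 .061;  python3 - <<'E'
from h import *
a=ctrl.snapshot('side');b=ctrl.snapshot('top')
c=lambda im,x,y:cv2.resize(im[y:y+130,x:x+130],None,fx=3,fy=3,interpolation=cv2.INTER_CUBIC)
cv2.imwrite('pics/p6.png',np.hstack([c(a,205,230),c(b,290,130)]))
E
```

```text
[-35.6  17.2 -25.4 -64.1 -22.9  -2.5] tcp [ 0.4102 -0.3113  0.1825] grasp [ 0.5154 -0.3182  0.0631] z [ 0.661 -0.043 -0.75 ] x [ 0.062  0.998 -0.003]
[ 0.515 -0.318  0.061] cm [ 0.02 -0.17  0.13] len 0.21
level twist 0.3
```

View pics/p6.png

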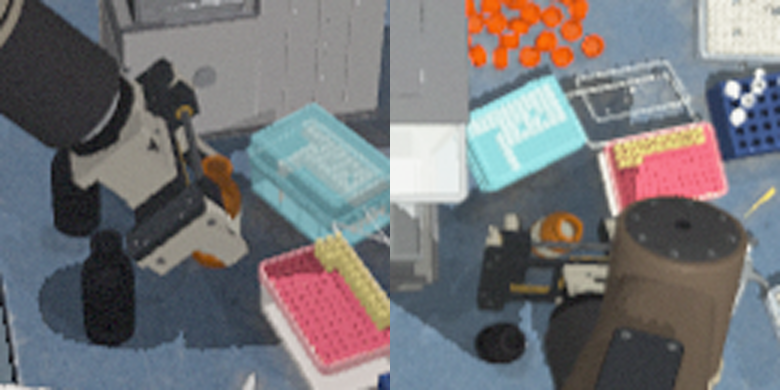

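Emit:
carry_out --pt "0 0 0" --pt "0 0 0" --pt "0 0 0" --pt "0 0 0" --pt "0 0 0" --pt "0 0 0" --pt "0 0 0" --pt "0 0 0" --twist '[0, 0, 0, 0, 0, 0, 0, 0]' --fingers -1

```text
clock: 15.83
tool_pos: [0.4102, -0.3113, 0.1831]
orientation: [138.5, 0.2, 86.5]
force: [0.2, 0.3, 0.6]
opening: 0.0437
```

```bash
python3 go.py g .515 -.318 .15  .514 -.318 .236 .5125 -.2 .236; python3 o.py
```

```text
[-35.6  17.2 -25.4 -64.  -22.9  -2.6] tcp [ 0.4102 -0.3113  0.1831] grasp [ 0.5155 -0.3183  0.0637] z [ 0.661 -0.044 -0.749] x [ 0.062  0.998 -0.004]
[ 0.515 -0.318  0.15 ] cm [-0.01  5.68 -6.5 ] len 8.63
[ 0.514 -0.318  0.236] cm [ -0.05  11.3  -13.01] len 17.23
[ 0.5125 -0.2     0.236 ] cm [ 11.72  10.67 -13.62] len 20.9
level twist 0.33
15.8333 [-35.6   17.18 -25.42 -63.98 -22.87  -2.65] [ 0.4102 -0.3113  0.1831] [138.52   0.22  86.47] [0.2 0.3 0.6]
lean 41.48 heading -3.8
[[ 0.062  0.748  0.661]
 [ 0.998 -0.044 -0.044]
 [-0.004  0.662 -0.749]]
```

Emit:
carry_out --pt "0 0.5 -0.5" --pt "0 1.3 -1.5" --pt "0 3 -3.5" --pt "0 4.8 -5.5" --pt "0 6.5 -7.5" --pt "0 8.2 -9.5" --pt "0 9.8 -11.3" --pt "0 11.3 -13" --pt "0 11.3 -13" --twist '[0, 0, 0, 0, 0, 0, 0, 0, 0]'

```text
clock: 16.58
tool_pos: [0.4094, -0.3108, 0.3601]
orientation: [138.2, 0.4, 86.5]
force: [1.6, -0.4, -1.3]
opening: 0.0434
```

```bash
python3 go.py g .5125 -.22 .237 .5125 -.09 .237;python3 - <<'E'
from h import *
a=ctrl.snapshot('side');b=ctrl.snapshot('top')
c=lambda im,x,y:cv2.resize(im[y:y+130,x:x+130],None,fx=3,fy=3,interpolation=cv2.INTER_CUBIC)
cv2.imwrite('pics/p7.png',np.hstack([c(a,205,200),c(b,290,130)]))
E
```

```text
[-23.5   0.1 -26.3 -29.8 -26.6 -47.4] tcp [ 0.4094 -0.3108  0.3601] grasp [ 0.5154 -0.3182  0.2414] z [ 0.665 -0.046 -0.745] x [ 0.061  0.998 -0.008]
[ 0.5125 -0.22    0.237 ] cm [ 9.78 -0.9  -0.32] len 9.83
[ 0.5125 -0.09    0.237 ] cm [22.76 -1.42 -0.92] len 22.82
level twist 0.66
```

View pics/p7.png

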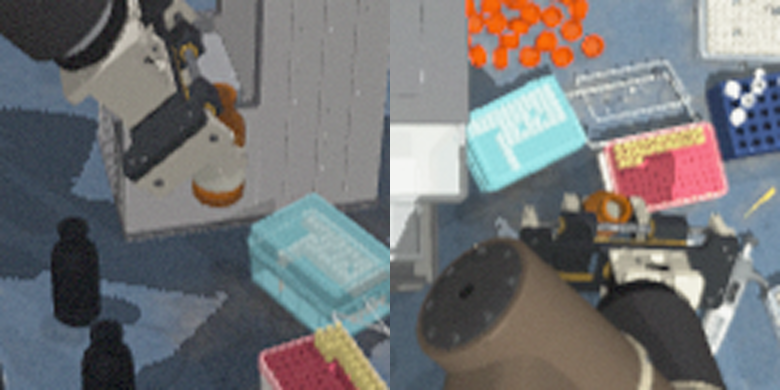

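Emit:
carry_out --pt "2 -0.2 -0.1" --pt "4.5 -0.4 -0.2" --pt "7 -0.6 -0.3" --pt "9.8 -0.9 -0.3" --pt "9.8 -0.9 -0.3" --pt "9.8 -0.9 -0.3" --twist '[0, 0.3, 0.6, 0.6, 0.6, 0.6]'

```text
clock: 17.18
tool_pos: [0.4048, -0.2103, 0.3497]
orientation: [138.6, -0.2, 86.1]
force: [-2.1, 0.2, -2.2]
opening: 0.0432
```

```bash
python3 go.py g .5125 -.09 .237;python3 - <<'E'
from h import *
a=ctrl.snapshot('side');b=ctrl.snapshot('top')
c=lambda im,x,y:cv2.resize(im[y:y+130,x:x+130],None,fx=3,fy=3,interpolation=cv2.INTER_CUBIC)
cv2.imwrite('pics/p8.png',np.hstack([c(a,205,150),c(b,240,130)]))
E
```

```text
[ -2.4  -7.3 -49.9   7.3  -6.1 -98.4] tcp [ 0.4048 -0.2103  0.3497] grasp [ 0.5099 -0.2169  0.2302] z [ 0.659 -0.041 -0.751] x [0.067 0.998 0.004]
[ 0.5125 -0.09    0.237 ] cm [12.68 -0.03 -0.87] len 12.71
level twist -0.34
```

View pics/p8.png

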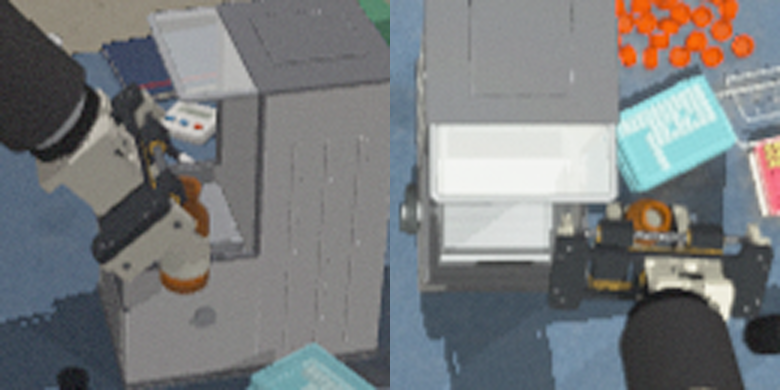

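```bash
cat > kin.py <<'E'
import numpy as np
from scipy.spatial.transform import Rotation as Ro
from scipy.optimize import least_squares
D=[([80.79,20.59,.64,-.02,-70.135,-16.51],[.2928,.6080,.4038],None),
([.9,13.5,18.4,0,-95,87.5],[.605,-.182,.624],None),
([6.24,30.98,71.68,3.75,-126.75,84.45],[.6845,-.1282,.8271],None),
([-8.18,32.02,71.65,3.54,-122.31,98.3],[.6579,-.2985,.8157],[-173.09,-3.76,-92.19]),
([29.94,32.58,71.69,16.33,-112.23,67.91],[.7271,.1462,.8544],[-158.69,-5.08,-91.57]),
([44.62,35.16,71.7,28.26,-96.58,56.49],[.719,.34,.8854],[-140.51,-2.03,-90.56]),
([-20.7,-6.4,-14.6,-16.3,-44.4,115.4],[.4225,-.3143,.5245],None),
([-35.6,17.18,-25.42,-63.98,-22.87,-2.65],[.4102,-.3113,.1831],[138.52,.22,86.47]),
([-23.5,.1,-26.3,-29.8,-26.6,-47.4],[.4094,-.3108,.3601],None),
([-2.4,-7.3,-49.9,7.3,-6.1,-98.4],[.4048,-.2103,.3497],None)]
r=np.radians
rot=lambda ax,a:Ro.from_euler(ax,a,degrees=True).as_matrix()
S4=1;S6=1
def fk(q,P):
    a1,dy,h,L1,L2,e,d6=P
    A=rot('z',q[0]);B=A@rot('y',q[1]);C=A@rot('y',q[1]-q[2]);W=C@rot('x',S4*q[3])@rot('y',-q[4])
    p=A@[a1,dy,h]+B@[0,0,L1]+C@[L2,0,e]+W@[d6,0,0]
    T=W@rot('x',S6*q[5])
    return p,T
def fit(s):
    global S4;S4=s
    return least_squares(lambda P:np.concatenate([fk(q,P)[0]-p for q,p,_ in D]),[0,-.19,.4,.5,.4,0,.13])
best=min((fit(s) for s in(1,-1)),key=lambda f:f.cost)
if __name__=="__main__":
    for s in(1,-1):
        f=fit(s);print(s,f.x.round(4),np.abs(f.fun).max())
E
python3 kin.py
```

```text
1 [ 0.1594 -0.1753  0.2424  0.3062  0.4573 -0.0445 -0.0931] 0.09812648859239148
-1 [-0.0399 -0.1745  0.322   0.4898  0.5204 -0.0506  0.1894] 0.10289608831741992
```

```bash
sed -i 's/a1,dy,h,L1,L2,e,d6=P/a1,dy,h,L1,L2,e,d6,w=P/; s/W@\[d6,0,0\]/W@[d6,w,0]/; s/0,.13\])/0,.13,0])/' kin.py; sed -i 's/^    for s in(1,-1):/    for s in(1,-1):/' kin.py; python3 kin.py
```

```text
1 [ 0.1593 -0.1747  0.2428  0.3058  0.4574 -0.0446 -0.0931 -0.0006] 0.0979707755496868
-1 [-2.000e-04  0.000e+00  1.984e-01  6.021e-01  4.636e-01  2.000e-04
  2.000e-01 -1.918e-01] 0.00038448717454564463
```

```bash
cat > ik.py <<'E'
import kin; from kin import *
kin.S4=-1;P=best.x
# orientation const
def setup():
    for s in(1,-1):
        kin.S6=s
        Ks=[fk(q,P)[1].T@Ro.from_euler('xyz',o,degrees=True).as_matrix() for q,_,o in D if o]
        if max(np.abs(k-Ks[0]).max() for k in Ks)<.02: return np.mean(Ks,0)
K=setup()
lo=np.array([-176,-82,-58.28,-173.87,-174.79,-173.66]);hi=np.array([176,121.7,71.71,95.51,-.11,173.66])
def ik(p,R,q0):
    def f(q):
        pp,T=fk(q,P);return np.r_[(pp-p)*10,Ro.from_matrix((T@K).T@R).as_rotvec()]
    return least_squares(f,np.clip(q0,lo+.1,hi-.1),bounds=(lo,hi),x_scale=10)
def lean(L,heading,flip=0):
    L,hd=np.radians([L,heading]);z=np.array([np.sin(L)*np.cos(hd),np.sin(L)*np.sin(hd),-np.cos(L)])
    x=np.array([-np.sin(hd),np.cos(hd),0])*(1 if not flip else -1);return np.c_[x,np.cross(z,x),z]
BIN=np.array([.5414,-.0920,-.0237])
def b2w(x,y,z):
    c,s=np.cos(BIN[2]),np.sin(BIN[2]);return np.array([BIN[0]+c*x-s*y,BIN[1]+s*x+c*y,z])
E
cat > plan.py <<'E'
from ik import *
print(K.round(3))
q=np.array([-2.4,-7.3,-49.9,7.3,-6.1,-98.4])
R=lean(41.3,-3.6)
def show(nm,p,R,q0):
    r=ik(p,R,q0);print(nm,r.x.round(1),"cost",f"{r.cost:.1e}");return r.x
show("now",np.array([.4048,-.2103,.3497]),R,q)
for xb,yb,gz in((-.005,-.1,.226),(-.005,-.06,.226),(-.005,-.03,.226),(-.005,-.03,.2),(.01,-.03,.2),(.02,-.03,.2),(-.005,-.03,.23)):
    q=show((xb,yb,gz),b2w(xb,yb,gz)-.1593*R[:,2],R,q)
print('push')
for L in(15,20,25,30):
    R=lean(L,-1.4); q=np.array([10,-7,-50,0,-20,-98.])
    for xt,zt in((-.09,.145),(-.0595,.145),(-.03,.163),(-.007,.168)):
        q=show((L,xt,zt),b2w(xt,-.015,zt)-.178*R[:,2],R,q)
E
python3 plan.py
```

```text
[[-0. -0.  1.]
 [-0.  1.  0.]
 [-1. -0. -0.]]
now [ -2.4  -7.3 -49.8   7.2  -6.2 -98. ] cost 9.9e-22
(-0.005, -0.1, 0.226) [-1.500e+00 -5.600e+00 -5.490e+01  2.450e+01 -1.000e-01 -1.161e+02] cost 3.8e-04
(-0.005, -0.06, 0.226) [ 1.700e+00 -7.100e+00 -5.830e+01  3.440e+01 -1.000e-01 -1.284e+02] cost 2.8e-03
(-0.005, -0.03, 0.226) [   6.6   -8.1  -58.3   33.6   -3.  -131.5] cost 6.0e-03
(-0.005, -0.03, 0.2) [ 7.400e+00 -5.400e+00 -5.830e+01  2.690e+01 -1.000e-01 -1.254e+02] cost 1.0e-02
(0.01, -0.03, 0.2) [ 7.100e+00 -3.800e+00 -5.680e+01  2.690e+01 -1.000e-01 -1.252e+02] cost 1.0e-02
(0.02, -0.03, 0.2) [ 7.200e+00 -2.800e+00 -5.540e+01  2.500e+01 -1.000e-01 -1.234e+02] cost 9.8e-03
(-0.005, -0.03, 0.23) [   6.5   -8.4  -58.3   34.6   -3.4 -132.4] cost 5.4e-03
push
(15, -0.09, 0.145) [  15.    -4.6  -46.1    7.4  -34.3 -112. ] cost 2.0e-27
(15, -0.0595, 0.145) [  13.6   -1.3  -42.8    6.8  -34.1 -110.2] cost 4.5e-19
(15, -0.03, 0.163) [  12.5    0.5  -37.9    5.9  -37.2 -108.1] cost 9.0e-30
(15, -0.007, 0.168) [  11.7    2.5  -34.9    5.5  -38.1 -107. ] cost 3.1e-21
(20, -0.09, 0.145) 
[... 201 characters left out ...]
t 1.1e-28
(20, -0.007, 0.168) [  12.6   -0.   -40.5    9.4  -30.4 -111.3] cost 1.1e-19
(25, -0.09, 0.145) [  16.    -9.9  -58.3   20.1  -19.1 -124.9] cost 1.3e-04
(25, -0.0595, 0.145) [  14.    -6.2  -56.7   23.1  -16.6 -126.2] cost 3.2e-20
(25, -0.03, 0.163) [  13.6   -4.4  -50.7   18.2  -20.5 -120.8] cost 2.9e-30
(25, -0.007, 0.168) [  12.9   -2.3  -47.4   16.6  -21.4 -118.5] cost 1.0e-28
(30, -0.09, 0.145) [  15.9  -11.1  -58.3   12.8  -16.2 -117.6] cost 4.5e-03
(30, -0.0595, 0.145) [  13.8   -7.5  -58.3   19.7  -12.4 -122.7] cost 2.2e-03
(30, -0.03, 0.163) [  11.    -6.1  -58.3   31.1  -10.5 -131.5] cost 1.5e-04
(30, -0.007, 0.168) [   9.1   -4.1  -57.3   35.9   -8.9 -134.7] cost 6.4e-27
```

```bash
cat > plan2.py <<'E'
from ik import *
for L in(26,28,30,32,34):
  for hd in(-1.4,4):
    R=lean(L,hd)
    for yb in(-.035,-.02):
      for xb,gz in((-.03,.228),(-.03,.2),(-.02,.2)):
        b=min((ik(b2w(xb,yb,gz)-.1593*R[:,2],R,np.array(q)) for q in([8,-7,-50,10,-15,-110.],[5,-7,-55,60,-8,-150.],[5,-5,-55,-60,-8,-60])),key=lambda r:r.cost)
        print(L,hd,yb,xb,gz,b.x.round(1),f"{b.cost:.0e}")
E
python3 plan2.py
```

```text
26 -1.4 -0.035 -0.03 0.228 [  11.1   -6.9  -43.4   11.5  -28.5 -111.3] 1e-29
26 -1.4 -0.035 -0.03 0.2 [  10.8   -4.9  -46.7   13.6  -23.3 -113.5] 6e-30
26 -1.4 -0.035 -0.02 0.2 [  10.5   -3.8  -45.6   13.2  -23.2 -112.9] 6e-30
26 -1.4 -0.02 -0.03 0.228 [  13.4   -7.4  -44.7   13.7  -28.1 -115.5] 2e-30
26 -1.4 -0.02 -0.03 0.2 [  13.    -5.4  -48.1   16.3  -22.8 -118.1] 9e-24
26 -1.4 -0.02 -0.02 0.2 [  12.6   -4.3  -47.    16.   -22.7 -117.4] 9e-26
26 4 -0.035 -0.03 0.228 [  9.1  -6.3 -40.1   4.4 -30.3 -98.3] 2e-28
26 4 -0.035 -0.03 0.2 [  9.   -4.3 -42.9   5.1 -25.6 -99.1] 1e-30
26 4 -0.035 -0.02 0.2 [  8.7  -3.2 -41.8   4.8 -25.5 -98.6] 6e-30
26 4 -0.02 -0.03 0.228 [  11.5   -6.8  -41.5    6.7  -29.7 -102.6] 8e-30
26 4 -0.02 -0.03 0.2 [  11.4   -4.9  -44.5    7.8  -24.8 -103.8] 2e-29
26 4 -0.02 -0.02 0.2 [  11.1   -3.8  -43.4    7.4  -24.8 -103.1] 1e-30
28 -1.4 -0.035 -0.03 0.228 [  11.2   -7.8  -45.9   13.9  -25.1 -113.8] 7e-28
28 -1.4 -0.035 -0.03 0.2 [  10.7   -5.7  -49.5   17.1  -19.5 -116.9] 8e-30
28 -1.4 -0.035 -0.02 0.2 [  10.4   -4.6  -48.5   16.7  -19.4 -116.2] 4e-25
28 -1.4
[... 2589 characters left out ...]
9   -6.2  -58.3   35.3   -5.8 -131.2] 1e-04
34 -1.4 -0.02 -0.03 0.228 [  10.2  -10.4  -57.1   33.7  -11.7 -132.8] 6e-26
34 -1.4 -0.02 -0.03 0.2 [   9.6   -7.7  -58.3   31.7   -8.4 -130.7] 7e-04
34 -1.4 -0.02 -0.02 0.2 [   8.4   -6.6  -58.3   34.9   -7.1 -132.9] 5e-04
34 4 -0.035 -0.03 0.228 [   9.3   -9.3  -48.5   10.2  -17.2 -104.1] 7e-30
34 4 -0.035 -0.03 0.2 [   8.7   -6.9  -52.6   14.3  -10.8 -108. ] 4e-31
34 4 -0.035 -0.02 0.2 [   8.5   -5.8  -51.4   13.6  -10.8 -107.1] 4e-25
34 4 -0.02 -0.03 0.228 [  11.5   -9.9  -51.    15.7  -15.7 -111.3] 2e-20
34 4 -0.02 -0.03 0.2 [   9.8   -7.5  -56.1   23.2   -8.2 -117.8] 6e-25
34 4 -0.02 -0.02 0.2 [   9.6   -6.3  -54.9   22.5   -8.1 -117. ] 1e-29
```

```bash
cat > plan3.py <<'E'
from ik import *
R=lean(41.3,-3.6)
for z in(.45,.55,.65):
  for y in(-.3,-.19):
    q=np.array([-10,-10,-40,0,-30,-90.])
    for x in(.42,.38,.34,.30,.26):
        r=ik(np.array([x,y,z]),R,q);q=r.x
        print(z,y,x,r.x.round(1),f"{r.cost:.0e}")
E
python3 plan3.py; python3 go.py g .515 -.318 .23 .515 -.318 .0655
```

```text
0.45 -0.3 0.42 [-19.   -5.3 -22.9 -18.5 -33.6 -62.7] 1e-29
0.45 -0.3 0.38 [-21.6  -8.4 -24.6 -20.5 -35.7 -59.3] 1e-29
0.45 -0.3 0.34 [-24.9 -11.3 -25.9 -22.8 -38.3 -55.4] 4e-22
0.45 -0.3 0.3 [-29.  -13.9 -26.8 -25.3 -41.6 -50.9] 1e-20
0.45 -0.3 0.26 [-34.2 -16.2 -27.1 -28.1 -45.5 -45.6] 2e-28
0.45 -0.19 0.42 [   1.5  -13.8  -40.7    9.   -22.1 -102.2] 5e-28
0.45 -0.19 0.38 [   1.8  -18.4  -43.4    8.8  -24.  -102.1] 3e-19
0.45 -0.19 0.34 [   2.2  -23.3  -45.8    8.6  -26.5 -102.1] 4e-19
0.45 -0.19 0.3 [   2.8  -28.5  -47.9    8.5  -29.7 -102.2] 5e-30
0.45 -0.19 0.26 [   3.7  -34.1  -49.7    8.7  -33.6 -102.7] 9e-30
0.55 -0.3 0.42 [-18.3  -8.7 -14.6 -13.8 -44.6 -68.9] 5e-28
0.55 -0.3 0.38 [-20.8 -11.7 -16.2 -15.6 -46.5 -66.1] 1e-24
0.55 -0.3 0.34 [-23.8 -14.6 -17.4 -17.6 -49.  -62.8] 2e-24
0.55 -0.3 0.3 [-27.7 -17.2 -18.2 -20.  -52.  -58.8] 2e-19
0.55 -0.3 0.26 [-32.6 -19.3 -18.4 -22.8 -55.6 -54.1] 3e-29
0.55 -0.19 0.42 [  1.8 -16.9 -28.6   5.9 -37.3 -98.8] 2e-26
0.55 -0.19 0.38 [  2.1 -21.3 -31.1   6.  -39.2 -98.9] 5e-25
0.55 -0.19 0.34 [  2.5 -25.8 -33.3   6.1 -41.5 -99.2] 8e-25
0.5
[... 297 characters left out ...]
2
0.65 -0.3 0.3 [-27.1 -17.7  -7.3 -17.2 -62.7 -63.8] 1e-19
0.65 -0.3 0.26 [-31.8 -19.8  -7.4 -20.  -66.  -59.6] 3e-30
0.65 -0.19 0.42 [  1.9 -17.5 -16.    4.7 -50.4 -97.1] 2e-27
0.65 -0.19 0.38 [  2.2 -21.5 -18.4   4.8 -52.1 -97.3] 3e-28
0.65 -0.19 0.34 [  2.6 -25.6 -20.4   5.1 -54.2 -97.6] 5e-28
0.65 -0.19 0.3 [  3.2 -29.8 -22.2   5.4 -56.6 -98.1] 1e-27
0.65 -0.19 0.26 [  4.3 -34.1 -23.7   6.  -59.5 -99. ] 9e-25
[ -2.5  -7.3 -49.7   6.9  -6.3 -98. ] tcp [ 0.4046 -0.2108  0.3495] grasp [ 0.5095 -0.2175  0.2299] z [ 0.659 -0.042 -0.751] x [0.067 0.998 0.003]
[ 0.515 -0.318  0.23 ] cm [-9.99  0.94  0.77] len 10.07
[ 0.515  -0.318   0.0655] cm [-10.04  -9.92  13.13] len 19.28
level twist -0.24
```

```bash
cat > sim.py <<'E'
from ik import *
def step(q,d,W=3.5):
    p0,T0=fk(q,P);R0=T0@K
    d=np.array(d,float);n=np.linalg.norm(d);d=d/n*min(n,.0417)
    p=p0+R0@d
    f=lambda x:np.r_[(fk(x,P)[0]-p)*W,Ro.from_matrix((fk(x,P)[1]@K).T@R0).as_rotvec()]
    return least_squares(f,np.clip(q,lo+.01,hi-.01),bounds=(lo,hi),x_scale=10).x
def desc(q):
    p,T=fk(q,P);z=(T@K)[:,2];return q.round(1),p.round(3),"lean",np.degrees(np.arccos(-z[2])).round(1),"hd",np.degrees(np.arctan2(z[1],z[0])).round(1)
if __name__=="__main__":
    # calibrate on outer push
    q=np.array([29.94,32.58,71.69,16.33,-112.23,67.91])
    for i in range(4): q=step(q,[-.05,-.10,-.05])
    print(*desc(q),"(real: 34.2 33.15 71.7 20.31 -105.4 65.1; .735 .201 .869 lean 29.2 hd -9)")
    R=lean(41.3,-3.6)
    for st in((.40,-.19,.33),(.38,-.22,.30),(.36,-.15,.36)):
      for d in((0,-.1,0),(0,-.1,.1),(0,0,.1),(0,-.1,.03),(0.06,-.08,.06)):
        q=ik(np.array(st),R,np.array([0,-10,-50,5,-6,-98.])).x
        print(st,d,*desc(q))
        for i in range(8): q=step(q,d)
        print("    ",*desc(q))
E
python3 sim.py
```

```text
[ 34.3  33.8  71.7  24.4 -98.8  65.9] [0.754 0.204 0.886] lean 36.5 hd -9.1 (real: 34.2 33.15 71.7 20.31 -105.4 65.1; .735 .201 .869 lean 29.2 hd -9)
(0.4, -0.19, 0.33) (0, -0.1, 0) [-1.000e+00 -6.900e+00 -5.620e+01  1.710e+01 -1.000e-01 -1.091e+02] [ 0.4  -0.19  0.33] lean 40.7 hd -1.1
     [-54.3   1.6 -53.9 -72.6 -25.5  24.8] [ 0.142 -0.155  0.151] lean 35.2 hd -8.8
(0.4, -0.19, 0.33) (0, -0.1, 0.1) [-1.000e+00 -6.900e+00 -5.620e+01  1.710e+01 -1.000e-01 -1.091e+02] [ 0.4  -0.19  0.33] lean 40.7 hd -1.1
     [ -55.8   45.6  -41.9 -121.6  -39.4   84. ] [ 0.375 -0.181 -0.002] lean 40.7 hd 0.0
(0.4, -0.19, 0.33) (0, 0, 0.1) [-1.000e+00 -6.900e+00 -5.620e+01  1.710e+01 -1.000e-01 -1.091e+02] [ 0.4  -0.19  0.33] lean 40.7 hd -1.1
     [-15.5  34.6 -12.8 -73.2 -10.4  -7.9] [ 0.617 -0.193  0.077] lean 40.6 hd -0.1
(0.4, -0.19, 0.33) (0, -0.1, 0.03) [-1.000e+00 -6.900e+00 -5.620e+01  1.710e+01 -1.000e-01 -1.091e+02] [ 0.4  -0.19  0.33] lean 40.7 hd -1.1
     [ -76.3   39.2  -50.8 -103.6  -40.7   87.3] [ 0.22  -0.177  0.05 ] lean 40.6 hd 0.2
(0.4, -0.19, 0.33) (0.06, -0.08, 0.06) [-1.000e+
[... 1494 characters left out ...]
    [ -55.6   40.2  -47.4 -115.4  -37.8   78.9] [ 0.325 -0.134  0.032] lean 38.9 hd 6.3
(0.36, -0.15, 0.36) (0, 0, 0.1) [   6.8  -17.   -58.3   19.   -10.  -116.7] [ 0.36  -0.151  0.361] lean 39.4 hd 1.7
     [-10.4  29.  -19.5 -69.  -10.3 -15.8] [ 0.57  -0.14   0.103] lean 38.8 hd 5.1
(0.36, -0.15, 0.36) (0, -0.1, 0.03) [   6.8  -17.   -58.3   19.   -10.  -116.7] [ 0.36  -0.151  0.361] lean 39.4 hd 1.7
     [-63.3  16.  -54.6 -86.5 -31.4  51.9] [ 0.168 -0.128  0.113] lean 35.3 hd 0.7
(0.36, -0.15, 0.36) (0.06, -0.08, 0.06) [   6.8  -17.   -58.3   19.   -10.  -116.7] [ 0.36  -0.151  0.361] lean 39.4 hd 1.7
     [ -32.8   20.6  -56.5 -113.9  -31.8   54.4] [0.283 0.025 0.115] lean 38.7 hd 17.6
```

```bash
cat > sim2.py <<'E'
from sim import *
R=lean(41.3,-3.6)
for st in((.26,-.19,.40),(.30,-.19,.38),(.26,-.25,.38)):
  for wd in((-.34,0,-.94),(-.34,-.3,-.9),(-.7,0,-.7),(0,0,-1)):
    q=ik(np.array(st),R,np.array([0,-30,-52,5,-25,-98.])).x
    print(st,wd,*desc(q))
    for i in range(10):
        q=step(q,(fk(q,P)[1]@K).T@np.array(wd),W=2.3)
        if i in(4,9):print("    ",*desc(q),(fk(q,P)[1]@K)[2,0].round(2))
E
python3 sim2.py
```

```text
(0.26, -0.19, 0.4) (-0.34, 0, -0.94) [   3.1  -31.9  -56.3   10.6  -24.9 -104.7] [ 0.26 -0.19  0.4 ] lean 41.3 hd -3.6
     [-49.   -3.1 -46.3 -63.2 -32.9   6.9] [ 0.19  -0.203  0.207] lean 41.1 hd -1.6 0.02
     [-97.3  49.1 -49.2 -93.8 -41.  101.2] [ 0.119 -0.203  0.011] lean 41.1 hd -1.6 0.02
(0.26, -0.19, 0.4) (-0.34, -0.3, -0.9) [   3.1  -31.9  -56.3   10.6  -24.9 -104.7] [ 0.26 -0.19  0.4 ] lean 41.3 hd -3.6
     [-55.3   0.4 -41.9 -61.5 -36.1   9.7] [ 0.19  -0.252  0.214] lean 41.3 hd -3.6 0.0
     [-86.3  37.8 -37.4 -80.4 -41.6  67.6] [ 0.119 -0.314  0.028] lean 41.3 hd -3.6 0.0
(0.26, -0.19, 0.4) (-0.7, 0, -0.7) [   3.1  -31.9  -56.3   10.6  -24.9 -104.7] [ 0.26 -0.19  0.4 ] lean 41.3 hd -3.6
     [-24.3 -29.7 -58.3 -30.6 -26.  -46. ] [ 0.118 -0.185  0.262] lean 40.4 hd -4.1 -0.0
     [-104.4   14.5  -53.4  -59.2  -45.5   61.4] [-0.016 -0.159  0.133] lean 38.1 hd -7.4 -0.03
(0.26, -0.19, 0.4) (0, 0, -1) [   3.1  -31.9  -56.3   10.6  -24.9 -104.7] [ 0.26 -0.19  0.4 ] lean 41.3 hd -3.6
     [-39.4   2.6 -42.8 -68.3 -25.7   5. ] [ 0.261 -0.202  0.194] lean 41.1 hd -1.6 0.02
   
[... 1761 characters left out ...]
] lean 41.3 hd -3.6 -0.0
     [-85.2  40.4 -30.7 -76.9 -42.1  61.5] [ 0.119 -0.374  0.008] lean 41.3 hd -3.6 -0.0
(0.26, -0.25, 0.38) (-0.7, 0, -0.7) [-22.1 -18.9 -39.9 -23.7 -31.4 -55.3] [ 0.26 -0.25  0.38] lean 41.3 hd -3.6
     [-68.3  -3.9 -43.2 -56.  -46.   13.6] [ 0.113 -0.25   0.233] lean 41.3 hd -3.6 -0.0
     [-105.6   28.5  -42.9  -60.1  -48.1   65.1] [-0.035 -0.25   0.085] lean 41.3 hd -3.6 -0.0
(0.26, -0.25, 0.38) (0, 0, -1) [-22.1 -18.9 -39.9 -23.7 -31.4 -55.3] [ 0.26 -0.25  0.38] lean 41.3 hd -3.6
     [-50.    9.8 -39.3 -72.7 -30.1  18.5] [ 0.26  -0.25   0.172] lean 41.3 hd -3.6 -0.0
     [ -77.1   53.1  -41.8 -111.7  -42.9   96.9] [ 0.26  -0.25  -0.037] lean 41.3 hd -3.6 -0.0
```

```bash
cat > sim3.py <<'E'
from sim import *
q0=np.array([-2.5,-7.3,-49.7,6.9,-6.3,-98.])
for wd in((0,1,0),(-.3,1,0),(-.5,1,-.3),(-1,1,0),(-1,.5,0),(-.7,.7,.7),(0,1,-.5)):
    q=q0.copy();print(wd)
    for i in range(16):
        q=step(q,(fk(q,P)[1]@K).T@(np.array(wd)),W=2.3)
        if i%3==2:print("    ",*desc(q),(fk(q,P)[1]@K)[2,0].round(2))
E
python3 sim3.py
```

```text
(0, 1, 0)
     [   9.9  -13.5  -58.3   33.    -8.5 -133.5] [ 0.41  -0.108  0.375] lean 38.3 hd 2.5 0.05
     [  26.8  -15.3  -58.3   43.2  -18.  -156.7] [0.419 0.008 0.397] lean 35.6 hd 5.5 0.07
     [  42.7  -12.2  -55.4   47.8  -26.3 -173.7] [0.424 0.127 0.408] lean 33.9 hd 6.7 0.08
     [  55.2   -5.7  -45.1   39.2  -34.9 -173.7] [0.436 0.24  0.425] lean 30.4 hd 9.5 0.07
     [  62.8    2.7  -33.7   34.1  -40.6 -173.7] [0.446 0.359 0.435] lean 27.9 hd 11.4 0.07
(-0.3, 1, 0)
     [  11.7  -17.7  -58.3   25.   -12.5 -126.7] [ 0.376 -0.118  0.375] lean 38.4 hd 3.2 0.06
     [  33.6  -25.2  -58.3   30.8  -28.3 -148.6] [ 0.358 -0.018  0.409] lean 34.8 hd 8.4 0.1
     [  58.2  -26.7  -58.2   37.4  -41.6 -173.7] [0.334 0.096 0.425] lean 32.8 hd 10.1 0.1
     [  68.   -20.2  -50.    31.5  -46.5 -173.7] [0.335 0.19  0.444] lean 28.5 hd 15.5 0.1
     [  75.1  -11.9  -40.8   26.9  -49.6 -173.7] [0.327 0.297 0.458] lean 24.8 hd 19.9 0.09
(-0.5, 1, -0.3)
     [   8.8  -15.7  -58.3   12.7   -8.8 -112.4] [ 0.358 -0.141  0.34 ] lean 38.8 hd 5.8 0.08
     [  20.5  -21.4  -58.3    4.5  -16.7 -113.4
[... 1553 characters left out ...]
] lean 40.5 hd -2.4 0.01
     [  84.2  -41.3  -37.5   39.   -90.2 -173.7] [0.28  0.038 0.647] lean 39.1 hd -1.5 -0.01
     [  91.6  -34.3  -25.2   38.3  -98.8 -173.7] [0.27  0.102 0.729] lean 37.8 hd -1.0 -0.03
(0, 1, -0.5)
     [   7.    -7.3  -58.3   18.3   -0.6 -116.8] [ 0.406 -0.134  0.317] lean 38.4 hd 6.7 0.09
     [ 1.890e+01 -2.600e+00 -5.550e+01  6.000e-01 -1.000e-01 -1.085e+02] [ 0.416 -0.06   0.272] lean 37.0 hd 18.9 0.19
     [ 25.4   7.2 -44.4 -37.2  -0.1 -75.9] [0.423 0.032 0.204] lean 38.3 hd 25.5 0.24
     [ 24.3  16.4 -34.4 -75.   -1.4 -37.1] [0.424 0.142 0.144] lean 38.8 hd 26.4 0.25
     [   5.9   30.6  -44.6 -149.2  -25.4   54.1] [0.424 0.254 0.088] lean 38.8 hd 26.4 0.25
```

```bash
cat > sim4.py <<'E'
from sim import *
R=lean(41.3,-3.6);res=[]
rng=np.random.default_rng(0)
for y in(-.1,0,.1,.2):
  for z in(.4,.47,.55):
    # find smallest feasible x
    q=np.array([20,-10,-45,20,-20,-110.]);last=None
    for x in np.arange(.5,.1,-.02):
        r=ik(np.array([x,y,z]),R,q)
        if r.cost>1e-8: break
        q=r.x;last=(x,q)
    if last is None: print('none',y,z);continue
    for k in range(12):
        wd=rng.normal(size=3);wd[0]=-abs(wd[0]);wd/=np.linalg.norm(wd)
        q=last[1].copy()
        try:
            jmax=0
            for i in range(10):
                qn=step(q,(fk(q,P)[1]@K).T@wd,W=2.3);jmax=max(jmax,np.abs(qn-q).max());q=qn
        except Exception as e: continue
        T=fk(q,P)[1]@K;zz=T[:,2]
        res.append((np.degrees(np.arccos(-zz[2])),np.degrees(np.arctan2(zz[1],zz[0])),jmax,y,z,round(last[0],2),wd.round(2),q.round(0),fk(q,P)[0].round(2)))
res.sort(key=lambda r:r[0])
for r in res[:14]:print(*[np.round(v,1) if isinstance(v,float) else v for v in r])
E
python3 sim4.py
```

```text
none -0.1 0.4
none 0 0.4
none 0.1 0.4
none 0.1 0.47
none 0.2 0.4
none 0.2 0.47
19.7 -0.8 4.2 0.1 0.6 0.4 [-0.33 -0.01 -0.95] [  58.  -18.  -58.   25.  -43. -166.] [0.33 0.09 0.35]
19.9 1.2 4.3 0.1 0.6 0.4 [-0.38 -0.09 -0.92] [  58.  -26.  -58.   22.  -49. -162.] [0.31 0.05 0.37]
20.0 -3.4 4.3 0.1 0.6 0.4 [-0.32  0.09 -0.94] [  63.  -15.  -58.   28.  -42. -173.] [0.33 0.14 0.34]
20.1 3.5 5.0 0.1 0.6 0.4 [-0.24 -0.09 -0.97] [  45.  -14.  -58.   25.  -33. -155.] [0.36 0.05 0.33]
21.2 -0.6 6.4 0.1 0.6 0.4 [-0.03  0.06 -1.  ] [  40.   -0.  -58.   43.  -20. -169.] [0.43 0.12 0.29]
21.4 2.7 2.9 0.2 0.6 0.5 [-0.47  0.58 -0.66] [  73.    6.  -38.   30.  -43. -174.] [0.36 0.4  0.36]
21.7 6.9 5.8 0.1 0.6 0.4 [-0.16 -0.18 -0.97] [  33.  -11.  -58.   24.  -24. -145.] [0.39 0.   0.31]
25.9 7.6 19.4 -0.1 0.5 0.3 [-0.74  0.54 -0.4 ] [  76.  -42.  -58.   26.  -66. -174.] [0.27 0.03 0.42]
26.7 5.2 8.3 0 0.5 0.4 [-0.17  0.95 -0.26] [  71.   -4.  -40.   34.  -48. -174.] [0.37 0.33 0.44]
27.9 4.8 4.8 0.2 0.6 0.5 [-0.97 -0.05 -0.25] [  90.  -37.  -48.   28.  -78. -174.] [0.26 0.12 0.51]
29.1 4.8 6.6 0.1 0.6 0.4 [-0.97  0.21 -0.12] [  95.  -38.  -43.   29.  -86. -174.] [0.26 0.12 0.55]
30.1 6.4 22.7 -0.1 0.5 0.3 [-0.36  0.92 -0.11] [  76.  -23.  -47.   33.  -59. -174.] [0.31 0.2  0.49]
30.8 10.5 29.9 0 0.5 0.4 [-0.48 -0.29 -0.83] [-15. -11. -52. -33. -24. -49.] [ 0.22 -0.18  0.23]
31.1 -1.1 3.8 0.2 0.6 0.5 [-0.06  0.95 -0.32] [  69.   21.   -8.   36.  -55. -174.] [0.5  0.58 0.46]
```

Emit:
carry_out --pt "-2 0.2 0.1" --pt "-4.5 0.4 0.3" --pt "-7.5 0.7 0.5" --pt "-10 0.9 0.8" --pt "-10 -0.5 2.3" --pt "-10 -2.5 4.8" --pt "-10 -4.5 7" --pt "-10 -6.5 9.3" --pt "-10 -8.2 11.2" --pt "-10 -9.2 12.3" --pt "-10 -9.6 12.8" --pt "-10 -9.6 12.8" --twist '[0, 0, 0, 0, 0, 0, 0, 0, 0, 0, 0, 0]'

```text
clock: 18.28
tool_pos: [0.41, -0.3116, 0.1867]
orientation: [138.9, -0.3, 86.0]
force: [-0.5, -0.8, -1.3]
opening: 0.0436
```

```bash
python3 go.py g .515 -.318 .0640
```

```text
[-35.   16.8 -25.5 -62.3 -22.8  -5.5] tcp [ 0.41   -0.3116  0.1867] grasp [ 0.5145 -0.3182  0.0667] z [ 0.657 -0.041 -0.753] x [0.069 0.998 0.006]
[ 0.515 -0.318  0.064] cm [ 0.02 -0.15  0.23] len 0.28
level twist -0.52
```

Emit:
carry_out --pt "0 -0.1 0.1" --pt "0 -0.15 0.2" --pt "0 -0.17 0.24" --pt "0 -0.17 0.24" --twist '[0, 0, 0, 0]'

```text
clock: 18.62
tool_pos: [0.4105, -0.3116, 0.1843]
orientation: [138.8, -0.3, 86.1]
force: [-0.6, -0.9, -0.7]
opening: 0.0437
```

Emit:
carry_out --pt "0 0 0" --pt "0 0 0" --pt "0 0 0" --pt "0 0 0" --pt "0 0 0" --pt "0 0 0" --twist '[0, 0, 0, 0, 0, 0]' --fingers 1

```text
clock: 19.12
tool_pos: [0.4106, -0.3116, 0.1845]
orientation: [138.8, -0.3, 86.1]
force: [-0.0, -1.0, -0.1]
opening: 0.078
```

```bash
python3 go.py g .515 -.318 .2; python3 go.py t .41 -.31 .58 .41 .1 .58 .40 .1 .52 ;python3 - <<'E'
from h import *
a=ctrl.snapshot('side')
c=lambda im,x,y:cv2.resize(im[y:y+130,x:x+130],None,fx=3,fy=3,interpolation=cv2.INTER_CUBIC)
cv2.imwrite('pics/p9.png',c(a,205,220))
E
```

```text
[-35.2  17.  -25.4 -63.  -22.8  -4.6] tcp [ 0.4106 -0.3116  0.1845] grasp [ 0.5154 -0.3181  0.0647] z [ 0.658 -0.041 -0.752] x [0.068 0.998 0.005]
[ 0.515 -0.318  0.2  ] cm [  0.08   8.89 -10.21] len 13.53
level twist -0.45
[-35.2  17.  -25.4 -63.  -22.8  -4.6] tcp [ 0.4106 -0.3116  0.1845] grasp [ 0.5154 -0.3181  0.0647] z [ 0.658 -0.041 -0.752] x [0.068 0.998 0.005]
[ 0.41 -0.31  0.58] cm [  0.36  26.   -29.8 ] len 39.55
[0.41 0.1  0.58] cm [ 41.26  23.75 -31.49] len 57.08
[0.4  0.1  0.52] cm [ 41.16  19.05 -27.64] len 53.11
level twist -0.45
```

View pics/p9.png

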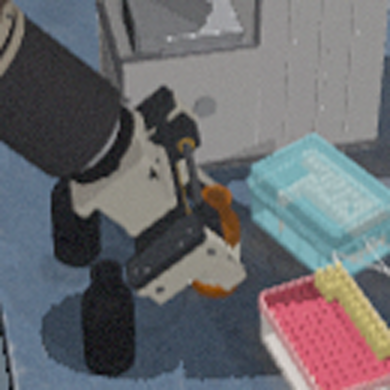

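Emit:
carry_out --pt "0 1.5 -1.7" --pt "0 4 -4.6" --pt "0 6.5 -7.5" --pt "0 9 -10.4" --pt "0.1 11.5 -13.2" --pt "0.1 14 -16" --pt "0.2 16.5 -18.8" --pt "0.2 19 -21.7" --pt "0.3 21.5 -24.5" --pt "0.4 24 -27.4" --pt "2 26 -29.8" --pt "5 25.8 -30" --twist '[0, 0, 0, 0, 0, 0, 0, 0, 0, 0, 0, 0]'

```text
clock: 20.17
tool_pos: [0.4109, -0.2651, 0.5881]
orientation: [138.2, -0.1, 85.9]
force: [1.6, 0.4, 1.7]
opening: 0.0877
```

```bash
python3 go.py t .41 .1 .56; cat > sim5.py <<'E'
from sim import *
import sys
q=ctrl_q=None
from plant import ctrl
R=Ro.from_euler('xyz',ctrl.get_obs()['orientation'],degrees=True).as_matrix()
for y in(.05,.1):
    q=np.array([20,-20,-30,20,-40,-110.])
    for z in(.58,.55,.52,.5,.48): 
        r=ik(np.array([.40,y,z]),R,q);q=r.x;print(y,z,r.x.round(1),f"{r.cost:.0e}")
E
python3 sim5.py
```

```text
[-12.4 -13.  -15.7  -7.7 -46.1 -78.5] tcp [ 0.4109 -0.2651  0.5881] grasp [ 0.5167 -0.2726  0.4692] z [ 0.664 -0.047 -0.746] x [0.072 0.997 0.001]
[0.41 0.1  0.56] cm [36.41 -3.92  0.32] len 36.62
level twist -0.1
0.05 0.58 [  44.6  -24.3  -41.6   40.7  -50.1 -159.3] 1e-26
0.05 0.55 [  43.4  -23.9  -45.6   43.   -46.  -162.1] 6e-20
0.05 0.52 [  41.7  -23.2  -49.6   45.9  -41.6 -165.2] 1e-30
0.05 0.5 [  40.2  -22.6  -52.3   48.5  -38.3 -167.7] 1e-18
0.05 0.48 [  38.3  -21.8  -55.1   51.7  -34.8 -170.4] 2e-25
0.1 0.58 [  51.2  -22.3  -41.3   43.2  -53.  -166.7] 9e-31
0.1 0.55 [  50.   -21.9  -45.2   45.5  -49.1 -169.6] 7e-31
0.1 0.52 [  48.4  -21.2  -49.2   48.4  -44.9 -172.9] 6e-27
0.1 0.5 [  47.4  -20.5  -51.2   49.4  -42.2 -173.7] 1e-04
0.1 0.48 [  46.4  -19.8  -53.    49.7  -39.6 -173.7] 9e-04
```

Emit:
carry_out --pt "3.5 -0.4 0" --pt "7 -0.8 0" --pt "10.5 -1.2 0" --pt "14 -1.6 0.1" --pt "17.5 -2 0.1" --pt "21 -2.4 0.2" --pt "24 -2.8 0.2" --pt "27 -3.1 0.3" --pt "30 -3.4 0.3" --pt "32 -3.6 0.3" --pt "32 -3.6 0.3" --twist '[-3, -7, -11, -15, -19, -23, -27, -31, -35, -40, -40]'

```text
clock: 21.08
tool_pos: [0.409, 0.0587, 0.5619]
orientation: [145.7, 25.5, 118.4]
force: [0.3, -0.7, 0.4]
opening: 0.0874
```

```bash
python3 o.py; cat > sim6.py <<'E'
from sim import *
from plant import ctrl
o=ctrl.get_obs();q0=o['joint_pos'];R=Ro.from_euler('xyz',o['orientation'],degrees=True).as_matrix()
print(desc(q0))
for wd in((-.33,0,-.95),(-.2,-.1,-.97),(-.2,.1,-.97),(-.5,0,-.85),(0,0,-1),(-.1,-.2,-.95)):
    q=q0.copy();wd=np.array(wd);print(wd,"tool cm x10",(R.T@wd*10).round(1))
    for i in range(12):
        q=step(q,(fk(q,P)[1]@K).T@wd,W=2.3)
        if i%3==2:print("    ",*desc(q))
E
python3 sim6.py
```

```text
21.0833 [  43.69  -22.78  -43.41   42.32  -46.88 -120.84] [0.409  0.0587 0.5619] [145.73  25.49 118.41] [ 0.3 -0.7  0.4]
lean 41.76 heading -3.9
[[-0.429  0.611  0.665]
 [ 0.794  0.606 -0.045]
 [-0.43   0.508 -0.746]]
(array([  43.7,  -22.8,  -43.4,   42.3,  -46.9, -120.8]), array([0.409, 0.058, 0.562]), 'lean', np.float64(41.8), 'hd', np.float64(-3.9))
[-0.33  0.   -0.95] tool cm x10 [ 5.5 -6.8  4.9]
     [  43.8  -23.9  -58.3   51.3  -37.8 -134.3] [0.373 0.059 0.458] lean 40.3 hd -3.9
     [  48.3  -21.7  -58.3   41.4  -39.9 -131.2] [0.364 0.065 0.415] lean 32.5 hd -3.9
     [  49.6  -17.6  -58.3   32.3  -38.4 -126.9] [0.36  0.07  0.366] lean 24.6 hd -3.1
     [  48.6  -10.9  -58.3   23.1  -33.5 -120.3] [0.359 0.075 0.308] lean 16.8 hd 0.1
[-0.2  -0.1  -0.97] tool cm x10 [ 4.2 -6.8  6. ]
     [  37.9  -22.   -58.3   52.8  -32.8 -131.8] [0.389 0.046 0.453] lean 40.4 hd -3.8
     [  36.3  -17.7  -58.3   42.8  -29.8 -123.7] [0.396 0.033 0.401] lean 32.7 hd -2.3
     [  32.2  -11.   -58.3   32.   -23.6 -112.3] [0.404 0.012 0.337] lean 25.4 hd 2.6
     [ 26.8  -0.7 -58.3  17.9 -13.5 -95
[... 923 characters left out ...]
35.2] [0.412 0.059 0.446] lean 40.8 hd -3.9
     [  30.7  -10.   -58.3   55.5  -22.4 -133. ] [0.442 0.063 0.384] lean 33.5 hd -3.9
     [  26.9   -0.5  -58.3   55.2  -15.8 -132. ] [0.472 0.067 0.313] lean 26.3 hd -3.4
     [  22.3    9.7  -58.3   59.3   -9.1 -133.6] [0.498 0.07  0.235] lean 19.0 hd -2.4
[-0.1  -0.2  -0.95] tool cm x10 [ 2.9 -6.7  6.5]
     [  33.   -20.7  -58.3   54.   -28.8 -129.8] [0.4   0.033 0.451] lean 40.7 hd -3.7
     [  27.5  -15.   -58.3   43.8  -22.5 -118. ] [0.416 0.001 0.392] lean 33.4 hd -1.2
     [  20.7   -6.4  -58.3   31.   -13.3 -101.6] [ 0.428 -0.04   0.315] lean 27.4 hd 5.8
     [ 15.4   7.2 -56.8   8.2  -0.8 -74.7] [ 0.425 -0.081  0.21 ] lean 25.2 hd 15.1
```

Emit:
carry_out --pt "1 -1.4 1" --pt "2 -2.9 2" --pt "2.7 -3.9 2.7" --pt "3.4 -4.9 3.3" --pt "3.9 -5.7 3.8" --pt "4.3 -6.3 4.2" --pt "4.6 -6.7 4.5" --pt "4.9 -7.1 4.8" --pt "5.2 -7.5 5.1" --pt "5.5 -7.9 5.4" --twist '[0, 0, 0, 0, 0, 0, 0, 0, 0, 0]'

```text
clock: 21.92
tool_pos: [0.376, 0.0522, 0.4641]
orientation: [146.1, 25.3, 118.5]
force: [-0.1, -0.0, -0.4]
opening: 0.0877
```

```bash
python3 o.py; python3 sim6.py | head -2
```

```text
21.9167 [  41.74  -24.18  -58.21   52.42  -36.58 -133.48] [0.376  0.0522 0.4641] [146.1   25.27 118.54] [-0.1 -0.  -0.4]
lean 41.36 heading -3.9
[[-0.432  0.615  0.659]
 [ 0.794  0.606 -0.045]
 [-0.427  0.504 -0.751]]
(array([  41.7,  -24.2,  -58.2,   52.4,  -36.6, -133.5]), array([0.376, 0.052, 0.464]), 'lean', np.float64(41.4), 'hd', np.float64(-3.9))
[-0.33  0.   -0.95] tool cm x10 [ 5.5 -6.8  5. ]
```

At the limit; now single-row pushes.

Emit:
carry_out --pt "5 -7.2 5" --twist '[0]'

```text
clock: 22.0
tool_pos: [0.3765, 0.0507, 0.4541]
orientation: [147.7, 24.2, 119.2]
force: [1.0, -0.2, 0.1]
opening: 0.0873
```

Emit:
carry_out --pt "5 -7.2 5" --twist '[0]'

```text
clock: 22.08
tool_pos: [0.376, 0.0486, 0.4423]
orientation: [149.5, 23.1, 119.9]
force: [0.3, -0.9, -0.9]
opening: 0.0878
```

```bash
python3 o.py; python3 sim6.py | sed -n 2p
```

```text
22.0833 [  42.39  -22.9   -58.15   47.46  -36.64 -130.63] [0.376  0.0486 0.4423] [149.52  23.11 119.93] [ 0.3 -0.9 -0.9]
lean 37.57 heading -3.8
[[-0.459  0.647  0.608]
 [ 0.797  0.603 -0.04 ]
 [-0.393  0.466 -0.793]]
[-0.33  0.   -0.95] tool cm x10 [ 5.2 -6.6  5.5]
```

Emit:
carry_out --pt "4 -7.5 5.5" --twist '[0]'

```text
clock: 22.17
tool_pos: [0.377, 0.0423, 0.4303]
orientation: [151.2, 21.9, 120.7]
force: [0.0, 0.9, 0.9]
opening: 0.0875
```

Emit:
carry_out --pt "4 -7.5 5.5" --twist '[0]'

```text
clock: 22.25
tool_pos: [0.3772, 0.0348, 0.4178]
orientation: [152.8, 20.7, 121.4]
force: [-0.1, -0.2, 0.2]
opening: 0.0878
```

Emit:
carry_out --pt "4 -7.3 5.8" --twist '[0]'

```text
clock: 22.33
tool_pos: [0.3777, 0.027, 0.4047]
orientation: [154.3, 19.4, 122.1]
force: [0.8, 0.9, -0.3]
opening: 0.0876
```

Emit:
carry_out --pt "4 -7.2 6" --twist '[0]'

```text
clock: 22.42
tool_pos: [0.3783, 0.0186, 0.3907]
orientation: [155.8, 18.0, 122.8]
force: [0.5, 0.5, -0.3]
opening: 0.0875
```

```bash
python3 o.py; python3 sim6.py | sed -n 2p
```

```text
22.4167 [  38.07  -19.36  -58.15   36.14  -32.71 -119.02] [0.3783 0.0186 0.3907] [155.78  18.02 122.77] [ 0.5  0.5 -0.3]
lean 29.86 heading -1.7
[[-0.515  0.698  0.498]
 [ 0.8    0.6   -0.015]
 [-0.309  0.39  -0.867]]
[-0.33  0.   -0.95] tool cm x10 [ 4.6 -6.   6.6]
```

Emit:
carry_out --pt "4.2 -6.4 6.6" --twist '[0]'

```text
clock: 22.5
tool_pos: [0.3808, 0.0117, 0.3749]
orientation: [157.1, 16.6, 123.4]
force: [0.5, 0.3, 1.0]
opening: 0.0877
```

Emit:
carry_out --pt "4.2 -6.4 6.6" --twist '[0]'

```text
clock: 22.58
tool_pos: [0.3828, 0.0044, 0.3583]
orientation: [158.3, 15.1, 124.1]
force: [0.8, 0.0, 1.0]
opening: 0.0874
```

```bash
python3 o.py; cat > plan7.py <<'E'
from ik import *
from plant import ctrl
R0=Ro.from_euler('xyz',ctrl.get_obs()['orientation'],degrees=True).as_matrix()
z=R0[:,2];L=np.degrees(np.arccos(-z[2]));hd=np.degrees(np.arctan2(z[1],z[0]))
R=lean(L,hd)
def tr(nm,pts,q,k):
    for p in pts:
        b=min((ik(np.array(p)-k*R[:,2],R,np.array(s,float)) for s in(q,[8,-7,-50,10,-15,-110.],[-30,15,-25,-50,-25,-10])),key=lambda r:r.cost)
        q=b.x;print(nm,np.round(p,3),q.round(1),f"{b.cost:.0e}")
tr("bottle",[(.515,-.318,.2),(.515,-.318,.0637)],[-30,15,-25,-50,-25,-10],.1593)
tr("place",[b2w(-.03,-.1,.228),b2w(-.03,-.02,.228),b2w(-.03,-.02,.199),b2w(-.02,-.02,.199),b2w(-.09,-.02,.25)],[8,-7,-50,10,-15,-110.],.1593)
tr("push",[b2w(-.08,-.015,.145),b2w(-.07,-.015,.145),b2w(-.0595,-.015,.145),b2w(-.03,-.015,.163),b2w(-.007,-.015,.168)],[8,-7,-50,10,-15,-110.],.178)
E
python3 plan7.py
```

```text
22.5833 [  34.73  -15.89  -58.14   30.47  -28.99 -112.2 ] [0.3828 0.0044 0.3583] [158.31  15.06 124.05] [0.8 0.  1. ]
lean 26.19 heading 0.9
[[-0.541  0.716  0.441]
 [ 0.8    0.6    0.007]
 [-0.26   0.357 -0.897]]
bottle [ 0.515 -0.318  0.2  ] [-19.2   6.2 -23.8 -14.9 -36.1 -59.7] 9e-25
bottle [ 0.515 -0.318  0.064] [-20.8  17.3 -27.9 -25.6 -22.2 -46.5] 2e-21
place [ 0.509 -0.191  0.228] [ -0.3  -3.8 -35.8  -1.  -31.8 -88. ] 1e-25
place [ 0.511 -0.111  0.228] [  12.7   -7.3  -43.6   10.9  -28.4 -110.2] 2e-31
place [ 0.511 -0.111  0.199] [  12.4   -5.2  -47.    13.   -23.  -112.4] 8e-31
place [ 0.521 -0.112  0.199] [  12.    -4.1  -45.9   12.7  -22.9 -111.7] 4e-28
place [ 0.451 -0.11   0.25 ] [  15.8  -16.1  -47.    11.7  -34.3 -113.1] 3e-23
push [ 0.461 -0.105  0.145] [  14.6   -9.   -58.3   20.1  -16.3 -121.7] 4e-05
push [ 0.471 -0.105  0.145] [  13.8   -7.8  -58.2   22.3  -15.1 -123.2] 4e-31
push [ 0.482 -0.106  0.145] [  13.4   -6.5  -57.1   21.8  -14.8 -122.4] 7e-27
push [ 0.511 -0.106  0.163] [  13.    -4.7  -50.9   16.7  -18.9 -116.7] 1e-30
push [ 0.534 -0.107  0.168] [  12.3   -2.6  -47.6   14.9  -19.9 -114.3] 1e-28
```

```bash
python3 go.py t .385 0 .5 .42 -.15 .52 .442 -.318 .40
```

```text
[  34.7  -15.9  -58.1   30.5  -29.  -112.2] tcp [0.3828 0.0044 0.3583] grasp [0.4531 0.0055 0.2154] z [ 0.441  0.007 -0.897] x [-0.541  0.8   -0.26 ]
[0.385 0.    0.5  ] cm [ -4.15   4.95 -12.62] len 14.18
[ 0.42 -0.15  0.52] cm [-18.57  -0.83 -12.98] len 22.67
[ 0.442 -0.318  0.4  ] cm [-30.08 -13.61  -1.35] len 33.04
level twist 36.05
```

Emit:
carry_out --pt "-1 1.2 -3" --pt "-2 2.4 -6" --pt "-3.1 3.7 -9.4" --pt "-4.2 5 -12.6" --pt "-7 4 -12.8" --pt "-10 2.7 -13" --pt "-13 1.4 -13" --pt "-16 0.2 -13" --pt "-18.5 -0.8 -13" --pt "-21 -3.5 -10.5" --pt "-24 -6.7 -7.6" --pt "-27 -10 -4.5" --twist '[1, 3, 6, 9, 12, 15, 18, 21, 24, 27, 31, 36]'

```text
clock: 23.58
tool_pos: [0.4345, -0.2525, 0.4483]
orientation: [153.7, -0.0, 90.8]
force: [1.2, 0.2, 0.2]
opening: 0.0874
```

```bash
python3 go.py g .515 -.318 .2 .515 -.318 .11 .515 -.318 .065
```

```text
[ -9.9  -4.5 -23.4  -6.7 -45.4 -75.7] tcp [ 0.4345 -0.2525  0.4483] grasp [ 0.5052 -0.2514  0.3055] z [ 0.444  0.007 -0.896] x [-0.014  1.     0.001]
[ 0.515 -0.318  0.2  ] cm [-6.69 -3.88  9.85] len 12.52
[ 0.515 -0.318  0.11 ] cm [-6.69 -7.88 17.91] len 20.68
[ 0.515 -0.318  0.065] cm [-6.7  -9.87 21.95] len 24.98
level twist -0.11
```

```bash
python3 - <<'E'
from h import *
a=ctrl.snapshot('side');b=ctrl.snapshot('top')
c=lambda im,x,y:cv2.resize(im[y:y+100,x:x+100],None,fx=4,fy=4,interpolation=cv2.INTER_CUBIC)
cv2.imwrite('pics/p10.png',np.hstack([c(a,215,255),c(b,300,170)]))
E
```

```text
(no output)
```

View pics/p10.png

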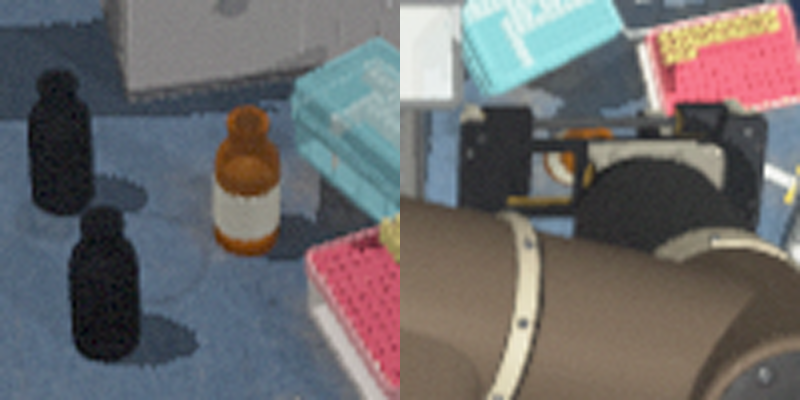

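Emit:
carry_out --pt "-2 0 1" --pt "-4.5 -1 3" --pt "-6.7 -2.5 6.5" --pt "-6.7 -3.9 9.8" --pt "-6.7 -5.2 12.5" --pt "-6.7 -6.5 15.2" --pt "-6.7 -7.9 17.9" --pt "-6.7 -8.5 19.2" --pt "-6.7 -9.1 20.4" --pt "-6.7 -9.1 20.4" --twist '[0, 0, 0, 0, 0, 0, 0, 0, 0, 0]'

```text
clock: 24.52
tool_pos: [0.4413, -0.3197, 0.2173]
orientation: [154.5, -0.4, 90.5]
force: [-0.2, 0.6, 0.6]
opening: 0.0878
```

```bash
python3 go.py g .515 -.318 .065
```

```text
[-20.6  16.2 -28.1 -23.7 -23.6 -49. ] tcp [ 0.4413 -0.3197  0.2173] grasp [ 0.51   -0.3182  0.0735] z [ 0.431  0.009 -0.902] x [-0.008  1.     0.006]
[ 0.515 -0.318  0.065] cm [0.01 0.08 0.99] len 0.99
level twist -0.83
```

Emit:
carry_out --pt "0 0 0.3" --pt "0 0.1 0.7" --pt "0 0.1 1" --pt "0 0.1 1" --twist '[0, -0.4, -0.8, -0.8]'

```text
clock: 24.85
tool_pos: [0.4472, -0.3195, 0.2091]
orientation: [154.4, 0.0, 91.3]
force: [0.1, 0.4, 0.2]
opening: 0.0877
```

Emit:
carry_out --pt "0 0 0" --pt "0 0 0" --pt "0 0 0" --pt "0 0 0" --pt "0 0 0" --pt "0 0 0" --pt "0 0 0" --twist '[0, 0, 0, 0, 0, 0, 0]' --fingers -1

```text
clock: 25.43
tool_pos: [0.4471, -0.3195, 0.2091]
orientation: [154.4, 0.0, 91.3]
force: [-0.1, 1.2, 0.7]
opening: 0.0466
```

```bash
python3 go.py g .515 -.318 .240 .511 -.24 .232
```

```text
[-20.5  17.3 -27.8 -24.3 -22.8 -47.6] tcp [ 0.4471 -0.3195  0.2091] grasp [ 0.5159 -0.3181  0.0654] z [ 0.432  0.009 -0.902] x [-0.022  1.    -0.   ]
[ 0.515 -0.318  0.24 ] cm [ -0.     7.46 -15.78] len 17.46
[ 0.511 -0.24   0.232] cm [  7.81   6.91 -15.16] len 18.4
level twist 0.06
```

Emit:
carry_out --pt "0 0 0" --pt "0 0 0" --pt "0 0.4 -0.7" --pt "0 1 -2" --pt "0 2.2 -4.5" --pt "0 3.6 -7.5" --pt "0 5 -10.5" --pt "0 6.3 -13.2" --pt "0 7.5 -15.8" --pt "0 7.5 -15.8" --twist '[0, 0, 0, 0, 0, 0, 0, 0, 0, 0]'

```text
clock: 26.27
tool_pos: [0.4474, -0.3202, 0.3914]
orientation: [153.9, 0.4, 91.3]
force: [0.6, -0.8, -0.3]
opening: 0.0432
```

```bash
python3 - <<'E'
from ik import b2w
for p in((-.05,-.12,.236),(-.05,-.02,.232),(-.033,-.02,.228),(-.033,-.02,.208),(-.022,-.02,.2004)): print(p,b2w(*p).round(4))
E
python3 go.py g .494 -.21 .236 .491 -.1108 .234
```

```text
(-0.05, -0.12, 0.236) [ 0.4886 -0.2108  0.236 ]
(-0.05, -0.02, 0.232) [ 0.4909 -0.1108  0.232 ]
(-0.033, -0.02, 0.228) [ 0.5079 -0.1112  0.228 ]
(-0.033, -0.02, 0.208) [ 0.5079 -0.1112  0.208 ]
(-0.022, -0.02, 0.2004) [ 0.5189 -0.1115  0.2004]
[-18.9   3.7 -20.5 -12.7 -41.8 -62. ] tcp [ 0.4474 -0.3202  0.3914] grasp [ 0.5174 -0.3195  0.2483] z [ 0.44   0.004 -0.898] x [-0.023  1.    -0.006]
[ 0.494 -0.21   0.236] cm [11.   -2.39  0.12] len 11.26
[ 0.491  -0.1108  0.234 ] cm [20.93 -2.52  0.21] len 21.08
level twist 0.81
```

Emit:
carry_out --pt "2 -0.4 0" --pt "4.5 -1 0" --pt "7 -1.6 0" --pt "9.5 -2.2 0" --pt "12 -2.4 0" --pt "14.5 -2.4 0" --pt "17 -2.5 0" --pt "19.2 -2.5 0" --pt "20.9 -2.5 0" --pt "20.9 -2.5 0" --pt "20.9 -2.5 0" --twist '[0, 0, -0.5, -1, -1, -1, -1, -1, -1, -1, -1]'

```text
clock: 27.18
tool_pos: [0.4198, -0.1111, 0.3793]
orientation: [153.9, 0.8, 92.3]
force: [0.2, -0.6, -1.1]
opening: 0.0439
```

```bash
python3 go.py g .5079 -.1112 .228 .5079 -.1112 .205; python3 - <<'E'
from h import *
a=ctrl.snapshot('side');b=ctrl.snapshot('top')
c=lambda im,x,y:cv2.resize(im[y:y+130,x:x+130],None,fx=3,fy=3,interpolation=cv2.INTER_CUBIC)
cv2.imwrite('pics/p11.png',np.hstack([c(a,205,140),c(b,235,130)]))
E
```

```text
[  13.8  -10.3  -44.9   11.4  -30.4 -109.8] tcp [ 0.4198 -0.1111  0.3793] grasp [ 0.4899 -0.1103  0.2363] z [ 0.44   0.005 -0.898] x [-0.041  0.999 -0.014]
[ 0.5079 -0.1112  0.228 ] cm [-0.15  1.25  1.53] len 1.98
[ 0.5079 -0.1112  0.205 ] cm [-0.12  0.24  3.6 ] len 3.61
level twist 1.84
```

View pics/p11.png

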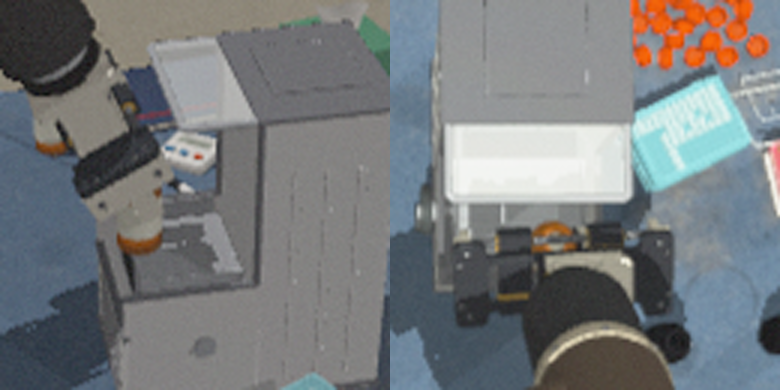

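Emit:
carry_out --pt "0 0 0" --pt "-0.1 0.4 0.5" --pt "-0.1 0.8 1" --pt "-0.1 1.2 1.5" --pt "-0.1 1.2 1.5" --twist '[1.2, 2.5, 2.5, 2.5, 2.5]'

```text
clock: 27.7
tool_pos: [0.4388, -0.1126, 0.3703]
orientation: [154.0, -0.3, 89.9]
force: [0.4, -0.2, -1.4]
opening: 0.0432
```

```bash
python3 go.py g .5079 -.1112 .210 .515 -.1112 .205 .519 -.1115 .2012; python3 - <<'E'
from h import *
a=ctrl.snapshot('side');b=ctrl.snapshot('top')
c=lambda im,x,y:cv2.resize(im[y:y+130,x:x+130],None,fx=3,fy=3,interpolation=cv2.INTER_CUBIC)
cv2.imwrite('pics/p12.png',np.hstack([c(a,205,140),c(b,235,130)]))
E
```

```text
[  12.8   -7.4  -43.9   11.3  -28.5 -111.6] tcp [ 0.4388 -0.1126  0.3703] grasp [ 0.5087 -0.112   0.2271] z [ 0.439  0.004 -0.899] x [0.001 1.    0.005]
[ 0.5079 -0.1112  0.21  ] cm [ 0.07 -0.83  1.51] len 1.72
[ 0.515  -0.1112  0.205 ] cm [ 0.07 -0.41  2.27] len 2.3
[ 0.519  -0.1115  0.2012] cm [ 0.04 -0.21  2.78] len 2.79
level twist -0.65
```

View pics/p12.png

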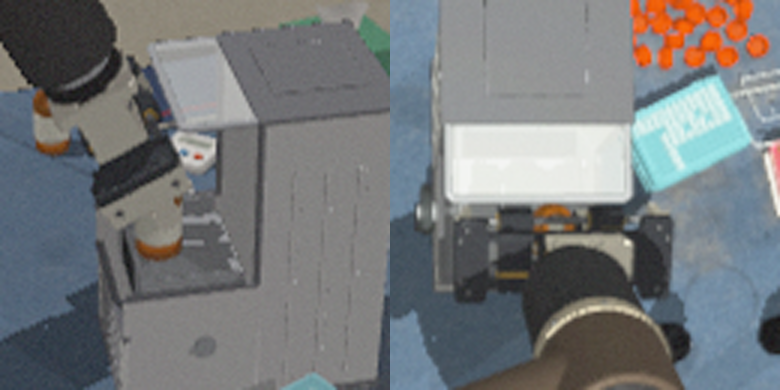

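Emit:
carry_out --pt "0 -0.3 0.5" --pt "0 -0.6 1" --pt "0 -0.8 1.5" --pt "0 -0.6 1.9" --pt "0 -0.4 2.3" --pt "0 -0.4 2.3" --twist '[0, 0, 0, 0, 0, 0]'

```text
clock: 28.3
tool_pos: [0.4441, -0.1126, 0.3466]
orientation: [154.2, -0.3, 89.9]
force: [-0.8, -0.1, -1.6]
opening: 0.0437
```

```bash
python3 go.py g .519 -.1115 .2010; python3 o.py|head -1;python3 - <<'E'
from h import *
a=ctrl.snapshot('side')
c=lambda im,x,y:cv2.resize(im[y:y+100,x:x+120],None,fx=5,fy=5,interpolation=cv2.INTER_CUBIC)
cv2.imwrite('pics/p13.png',c(a,215,160))
E
```

```text
[  12.4   -5.1  -46.    12.6  -24.4 -112.9] tcp [ 0.4441 -0.1126  0.3466] grasp [ 0.5135 -0.1121  0.2032] z [ 0.436  0.003 -0.9  ] x [0.002 1.    0.004]
[ 0.519  -0.1115  0.201 ] cm [0.06 0.4  0.44] len 0.6
level twist -0.58
28.3 [  12.37   -5.13  -45.96   12.63  -24.35 -112.91] [ 0.4441 -0.1126  0.3466] [154.17  -0.25  89.9 ] [-0.8 -0.1 -1.6]
```

View pics/p13.png

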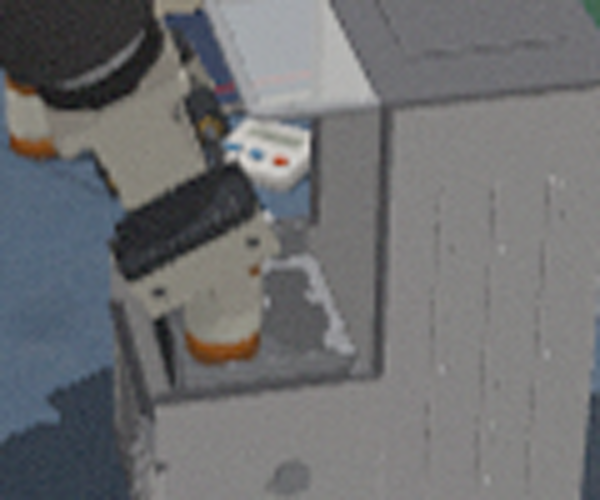

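Emit:
carry_out --pt "0 0.2 0.2" --pt "0 0.4 0.4" --pt "0 0.35 0.5" --pt "0 0.35 0.5" --twist '[0, 0, 0, 0]'

```text
clock: 28.68
tool_pos: [0.4496, -0.1126, 0.3439]
orientation: [154.2, -0.3, 89.9]
force: [0.8, 0.3, -0.3]
opening: 0.0436
```

```bash
python3 go.py g .519 -.1115 .2004; python3 o.py|head -1
```

```text
[  12.2   -4.3  -45.7   12.7  -23.7 -112.9] tcp [ 0.4496 -0.1126  0.3439] grasp [ 0.519  -0.1121  0.2005] z [ 0.436  0.003 -0.9  ] x [0.002 1.    0.004]
[ 0.519  -0.1115  0.2004] cm [ 0.06 -0.01  0.01] len 0.06
level twist -0.59
28.6833 [  12.16   -4.32  -45.72   12.72  -23.75 -112.85] [ 0.4496 -0.1126  0.3439] [154.15  -0.26  89.9 ] [ 0.8  0.3 -0.3]
```

Emit:
carry_out --pt "0 0 0" --pt "0 0 0" --pt "0 0 0" --pt "0 0 0" --pt "0 0 0" --pt "0 0 0" --pt "0 0 0" --twist '[0, 0, 0, 0, 0, 0, 0]' --fingers 0.5

```text
clock: 29.27
tool_pos: [0.4495, -0.1127, 0.344]
orientation: [154.1, -0.3, 89.9]
force: [-1.2, -0.9, 0.1]
opening: 0.0655
```

```bash
python3 o.py|head -1;python3 - <<'E'
from h import *
a=ctrl.snapshot('side')
c=lambda im,x,y:cv2.resize(im[y:y+100,x:x+120],None,fx=5,fy=5,interpolation=cv2.INTER_CUBIC)
cv2.imwrite('pics/p14.png',c(a,215,160))
E
```

```text
29.2667 [  12.16   -4.33  -45.72   12.72  -23.75 -112.85] [ 0.4495 -0.1127  0.344 ] [154.14  -0.26  89.9 ] [-1.2 -0.9  0.1]
```

View pics/p14.png

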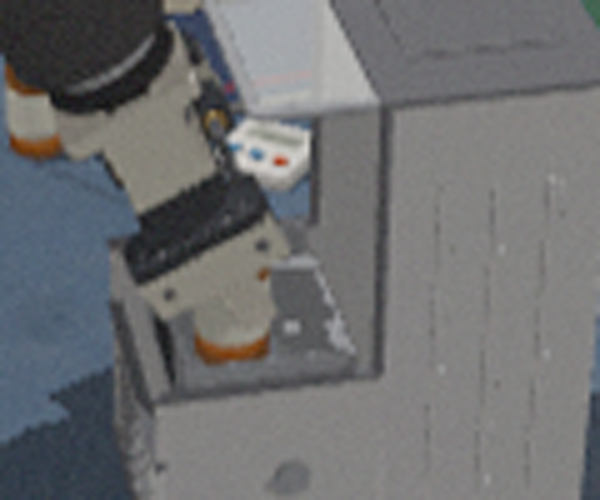

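Emit:
carry_out --pt "0 0 -0.7" --pt "0 0 -1.8" --pt "0 0 -3.2" --pt "0 0 -5" --pt "0 0 -7" --pt "0 0 -9" --pt "0 0 -10.5" --pt "0 0 -10.5" --twist '[0, 0, 0, 0, 0, 0, 0, 0]'

```text
clock: 29.98
tool_pos: [0.4031, -0.113, 0.4421]
orientation: [153.8, -0.3, 89.9]
force: [0.6, -0.4, 0.9]
opening: 0.0662
```

```bash
cat > push.py <<'E'
from ik import *
from plant import ctrl
import sys
o=ctrl.get_obs();R=Ro.from_euler('xyz',o['orientation'],degrees=True).as_matrix();p=o['tool_pos'];z=R[:,2]
tip=p+.178*z;print("tip",tip.round(4),"lean",np.degrees(np.arccos(-z[2])).round(1),"force",o['force'].round(1),o['joint_pos'].round(1))
yb=-.018;q=o['joint_pos'].copy()
def T(nm,b):
    global q
    t=b2w(*b)-.178*z;r=ik(t,R,q);q=r.x
    print(nm,np.round(b,3),"cm",(R.T@(t-p)*100).round(2),q.round(1),f"{r.cost:.0e}")
T("above",(-.078,yb,.20));T("front",(-.078,yb,.141))
for th in(0,.1,.2,.3,.4,.5,.6,.7,.8):
    c,s=np.cos(th),np.sin(th);T(f"th{th}",(-.0595*c+.06*s-.009,yb,.085+.0595*s+.06*c-.004))
E
python3 push.py;python3 - <<'E'
from h import *
a=ctrl.snapshot('side')
b=ctrl.snapshot('top')
c=lambda im,x,y:cv2.resize(im[y:y+130,x:x+130],None,fx=3,fy=3,interpolation=cv2.INTER_CUBIC)
cv2.imwrite('pics/p15.png',np.hstack([c(a,205,140),c(b,235,130)]))
E
```

```text
tip [ 0.4816 -0.1123  0.2823] lean 26.2 force [ 0.6 -0.4  0.9] [  14.5  -15.5  -39.1    9.3  -41.3 -110.3]
above [-0.078 -0.018  0.2  ] cm [ 0.37 -5.31  6.57] [  15.7  -13.5  -51.1   14.3  -27.8 -117. ] 9e-23
front [-0.078 -0.018  0.141] cm [ 0.34 -7.91 11.86] [  14.    -8.2  -58.3   20.   -15.6 -122.1] 7e-05
th0 [-0.068 -0.018  0.141] cm [ 0.32 -7.06 12.28] [  13.2   -7.1  -58.3   22.3  -14.3 -123.7] 5e-06
th0.1 [-0.062 -0.018  0.147] cm [ 0.3  -6.25 12.05] [  13.2   -6.9  -57.    21.4  -15.3 -122.8] 1e-24
th0.2 [-0.055 -0.018  0.152] cm [ 0.29 -5.41 11.91] [  13.2   -6.6  -55.4   19.9  -16.5 -121.3] 2e-21
th0.3 [-0.048 -0.018  0.156] cm [ 0.28 -4.57 11.84] [  13.1   -6.1  -53.9   18.7  -17.4 -119.9] 9e-24
th0.4 [-0.04  -0.018  0.159] cm [ 0.26 -3.73 11.86] [  13.    -5.6  -52.5   17.7  -18.2 -118.7] 7e-26
th0.5 [-0.032 -0.018  0.162] cm [ 0.25 -2.89 11.97] [  12.7   -4.9  -51.2   16.9  -18.7 -117.7] 7e-25
th0.6 [-0.024 -0.018  0.164] cm [ 0.23 -2.07 12.16] [  12.5   -4.1  -50.    16.2  -19.1 -116.8] 7e-25
th0.7 [-0.016 -0.018  0.165] cm [ 0.21 -1.27 12.43] [  12.2   -3.3  -48.9   15.7  -19.3 -116. ] 1e-25
th0.8 [-0.007 -0.018  0.165] cm [ 0.19 -0.5  12.78] [  12.    -2.4  -47.9   15.3  -19.4 -115.4] 5e-27
```

View pics/p15.png

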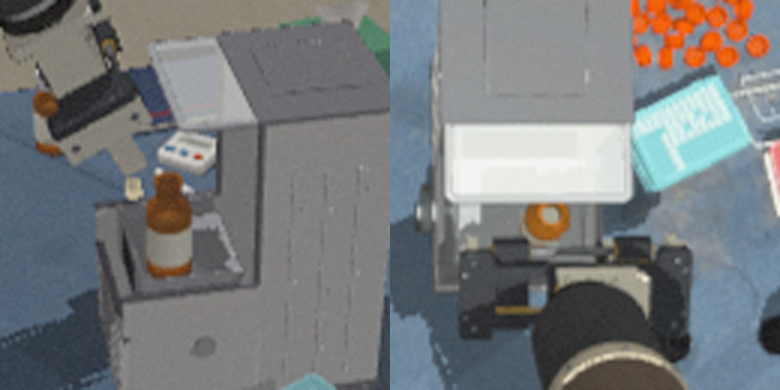

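Emit:
carry_out --pt "0 -1.5 0.8" --pt "0.1 -3 2" --pt "0.2 -4.5 4" --pt "0.3 -6.2 6.1" --pt "0.4 -6.2 6.1" --pt "0.4 -6.2 6.1" --pt "0.4 -6.2 6.1" --pt "0.4 -6.2 6.1" --twist '[0, 0, 0, 0, 0, 0, 0, 0]' --fingers -1

```text
clock: 30.75
tool_pos: [0.3756, -0.1082, 0.3588]
orientation: [153.9, -0.3, 89.9]
force: [-0.1, 0.2, 1.2]
opening: 0.0177
```

```bash
sed -i 's/"front",(-.078,yb,.141)/"front",(-.082,yb,.147)/; s/yb=-.018/yb=-.02/; s/-.009,yb,.085+.0595\*s+.06\*c-.004/-.009,yb,.085+.0595*s+.06*c+.002/' push.py; python3 push.py
```

```text
tip [ 0.4538 -0.1075  0.199 ] lean 26.1 force [-0.1  0.2  1.2] [  16.3  -14.7  -52.    14.6  -28.3 -117.9]
above [-0.078 -0.02   0.2  ] cm [-0.27  0.86  0.31] [  15.3  -13.4  -50.7   13.8  -28.  -116.3] 2e-26
front [-0.082 -0.02   0.147] cm [-0.29 -1.83  4.89] [  14.    -9.3  -58.3   20.3  -16.6 -122.4] 5e-06
th0 [-0.068 -0.02   0.147] cm [-0.32 -0.62  5.49] [  13.3   -7.6  -57.2   20.7  -15.9 -122.2] 2e-21
th0.1 [-0.062 -0.02   0.153] cm [-0.33  0.2   5.26] [  13.3   -7.4  -55.6   19.2  -17.2 -120.6] 8e-21
th0.2 [-0.055 -0.02   0.158] cm [-0.34  1.03  5.11] [  13.2   -7.1  -54.1   17.9  -18.3 -119.2] 1e-22
th0.3 [-0.048 -0.02   0.162] cm [-0.35  1.87  5.04] [  13.1   -6.6  -52.7   16.9  -19.1 -118. ] 8e-25
th0.4 [-0.04  -0.02   0.165] cm [-0.37  2.72  5.06] [  12.9   -6.   -51.3   16.1  -19.8 -116.9] 5e-27
th0.5 [-0.032 -0.02   0.168] cm [-0.39  3.55  5.17] [  12.6   -5.3  -50.1   15.3  -20.3 -116. ] 5e-26
th0.6 [-0.024 -0.02   0.17 ] cm [-0.4   4.38  5.36] [  12.4   -4.5  -48.9   14.8  -20.7 -115.2] 6e-26
th0.7 [-0.016 -0.02   0.171] cm [-0.42  5.18  5.62] [  12.1   -3.7  -47.8   14.3  -20.8 -114.5] 1e-26
th0.8 [-0.007 -0.02   0.171] cm [-0.44  5.95  5.97] [  11.8   -2.8  -46.8   13.9  -20.9 -113.8] 7e-28
```

Good margin. Slow descent in front of the plate.

Emit:
carry_out --pt "-0.1 -0.2 0.9" --pt "-0.2 -0.5 1.8" --pt "-0.3 -0.8 2.7" --pt "-0.3 -1.2 3.6" --pt "-0.3 -1.5 4.3" --pt "-0.3 -1.5 4.8" --pt "-0.3 -1.5 5" --pt "-0.3 -1.5 5" --twist '[0, 0, 0, 0, 0, 0, 0, 0]'

```text
clock: 31.42
tool_pos: [0.3848, -0.111, 0.3077]
orientation: [153.9, -0.3, 89.9]
force: [-0.3, -0.2, 0.6]
opening: 0.0006
```

```bash
python3 push.py;python3 - <<'E'
from h import *
a=ctrl.snapshot('side')
b=ctrl.snapshot('top')
c=lambda im,x,y:cv2.resize(im[y:y+130,x:x+130],None,fx=3,fy=3,interpolation=cv2.INTER_CUBIC)
cv2.imwrite('pics/p16.png',np.hstack([c(a,205,140),c(b,235,130)]))
E
```

```text
tip [ 0.4631 -0.1103  0.1479] lean 26.1 force [-0.3 -0.2  0.6] [  13.7   -8.9  -58.1   20.9  -16.4 -122.8]
above [-0.078 -0.02   0.2  ] cm [ 0.04  2.28 -4.69] [  15.3  -13.4  -50.8   13.9  -28.  -116.3] 2e-28
front [-0.082 -0.02   0.147] cm [ 0.02 -0.42 -0.1 ] [  14.    -9.3  -58.3   20.3  -16.6 -122.4] 8e-06
th0 [-0.068 -0.02   0.147] cm [-0.01  0.8   0.49] [  13.3   -7.7  -57.3   20.9  -15.8 -122.3] 3e-20
th0.1 [-0.062 -0.02   0.153] cm [-0.02  1.61  0.26] [  13.3   -7.4  -55.7   19.3  -17.1 -120.7] 1e-20
th0.2 [-0.055 -0.02   0.158] cm [-0.03  2.44  0.11] [  13.2   -7.1  -54.2   18.1  -18.2 -119.3] 1e-22
th0.3 [-0.048 -0.02   0.162] cm [-0.05  3.28  0.05] [  13.1   -6.6  -52.7   17.   -19.1 -118.1] 8e-25
th0.4 [-0.04  -0.02   0.165] cm [-0.06  4.13  0.07] [  12.9   -6.   -51.4   16.2  -19.7 -117.1] 3e-27
th0.5 [-0.032 -0.02   0.168] cm [-0.08  4.96  0.18] [  12.6   -5.3  -50.1   15.5  -20.2 -116.1] 6e-26
th0.6 [-0.024 -0.02   0.17 ] cm [-0.1   5.79  0.36] [  12.4   -4.5  -48.9   14.9  -20.6 -115.3] 6e-26
th0.7 [-0.016 -0.02   0.171] cm [-0.12  6.59  0.63] [  12.1   -3.7  -47.8   14.4  -20.8 -114.6] 9e-27
th0.8 [-0.007 -0.02   0.171] cm [-0.14  7.36  0.98] [  11.8   -2.8  -46.8   14.   -20.8 -114. ] 1e-27
```

View pics/p16.png

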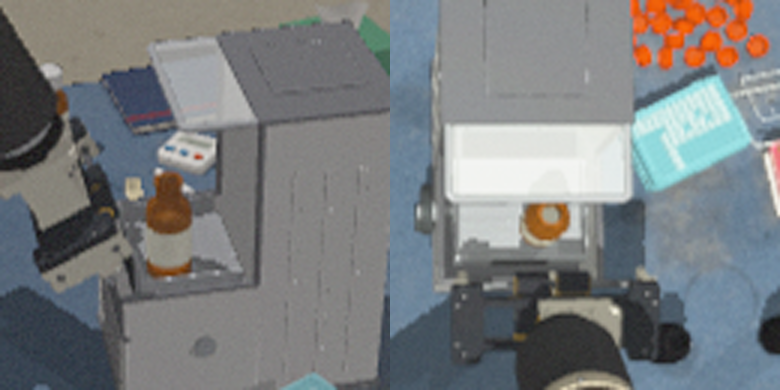

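Emit:
carry_out --pt "0 0.3 0.2" --pt "0 0.5 0.35" --pt "0 0.7 0.45" --pt "0 0.85 0.45" --pt "0 1.0 0.42" --pt "0 1.15 0.38" --pt "0 1.3 0.34" --twist '[0, 0, 0, 0, 0, 0, 0]'

```text
clock: 32.1
tool_pos: [0.3971, -0.1112, 0.3101]
orientation: [154.0, -0.3, 89.9]
force: [-4.7, 1.5, -1.6]
opening: 0.001
```

```bash
python3 push.py|sed -n '1p;5,10p'
```

```text
tip [ 0.4752 -0.1105  0.1501] lean 26.0 force [-4.7  1.5 -1.6] [  13.4   -7.6  -56.3   19.8  -16.8 -121.3]
th0.1 [-0.062 -0.02   0.153] cm [ 0.    0.42 -0.07] [  13.3   -7.4  -55.6   19.2  -17.3 -120.6] 8e-21
th0.2 [-0.055 -0.02   0.158] cm [-0.01  1.25 -0.22] [  13.3   -7.   -54.    17.9  -18.4 -119.3] 1e-22
th0.3 [-0.048 -0.02   0.162] cm [-0.02  2.1  -0.29] [  13.1   -6.6  -52.6   16.9  -19.2 -118.1] 8e-25
th0.4 [-0.04  -0.02   0.165] cm [-0.04  2.94 -0.27] [  12.9   -6.   -51.3   16.1  -19.9 -117. ] 2e-27
th0.5 [-0.032 -0.02   0.168] cm [-0.05  3.78 -0.16] [  12.6   -5.3  -50.    15.4  -20.4 -116.1] 4e-26
th0.6 [-0.024 -0.02   0.17 ] cm [-0.07  4.6   0.02] [  12.4   -4.5  -48.8   14.8  -20.7 -115.2] 4e-26
```

Emit:
carry_out --pt "0 0.2 0" --pt "0 0.4 -0.07" --pt "0 0.65 -0.12" --pt "0 0.9 -0.16" --pt "0 1.15 -0.2" --pt "0 1.4 -0.23" --pt "0 1.65 -0.25" --pt "0 1.9 -0.27" --pt "0 2.1 -0.28" --twist '[0, 0, 0, 0, 0, 0, 0, 0, 0]'

```text
clock: 32.85
tool_pos: [0.4139, -0.1116, 0.321]
orientation: [154.1, -0.3, 89.8]
force: [-4.3, 0.4, -1.6]
opening: 0.0005
```

```bash
python3 push.py|sed -n '1p;7,12p';python3 - <<'E'
from h import *
a=ctrl.snapshot('side')
c=lambda im,x,y:cv2.resize(im[y:y+100,x:x+120],None,fx=5,fy=5,interpolation=cv2.INTER_CUBIC)
cv2.imwrite('pics/p17.png',c(a,215,160))
E
```

```text
tip [ 0.4916 -0.111   0.1608] lean 25.9 force [-4.3  0.4 -1.6] [  13.1   -6.6  -52.7   16.9  -19.4 -118.1]
th0.3 [-0.048 -0.02   0.162] cm [ 0.02  0.16 -0.04] [  13.1   -6.5  -52.4   16.7  -19.5 -117.9] 6e-25
th0.4 [-0.04  -0.02   0.165] cm [ 0.    1.01 -0.03] [  12.9   -5.9  -51.1   15.9  -20.2 -116.9] 7e-28
th0.5 [-0.032 -0.02   0.168] cm [-0.01  1.84  0.08] [  12.7   -5.2  -49.8   15.2  -20.7 -116. ] 3e-26
th0.6 [-0.024 -0.02   0.17 ] cm [-0.03  2.67  0.26] [  12.4   -4.4  -48.6   14.6  -21.  -115.1] 3e-26
th0.7 [-0.016 -0.02   0.171] cm [-0.05  3.47  0.53] [  12.1   -3.6  -47.6   14.2  -21.2 -114.4] 2e-27
th0.8 [-0.007 -0.02   0.171] cm [-0.06  4.24  0.87] [  11.8   -2.7  -46.6   13.8  -21.3 -113.8] 3e-28
```

View pics/p17.png

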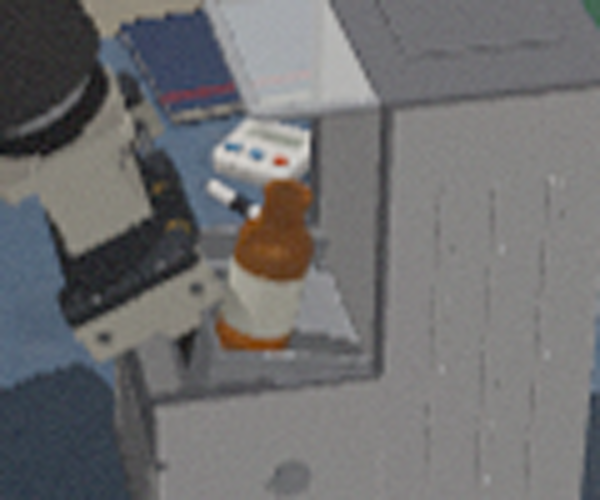

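Emit:
carry_out --pt "0 0.25 -0.03" --pt "0 0.5 -0.04" --pt "0 0.75 -0.04" --pt "0 1 -0.03" --pt "0 1.3 0" --pt "0 1.6 0.04" --pt "0 1.9 0.1" --pt "0 2.2 0.15" --pt "0 2.5 0.22" --pt "0 2.7 0.27" --pt "0 2.7 0.27" --twist '[0, 0, 0, 0, 0, 0, 0, 0, 0, 0, 0]'

```text
clock: 33.82
tool_pos: [0.4402, -0.1117, 0.3306]
orientation: [154.1, -0.3, 89.8]
force: [-3.0, -0.9, -1.1]
opening: 0.0005
```

```bash
python3 push.py|sed -n '1p;9,12p';python3 - <<'E'
from h import *
a=ctrl.snapshot('side')
c=lambda im,x,y:cv2.resize(im[y:y+100,x:x+120],None,fx=5,fy=5,interpolation=cv2.INTER_CUBIC)
cv2.imwrite('pics/p18.png',c(a,215,160))
E
```

```text
tip [ 0.5179 -0.1112  0.1705] lean 25.9 force [-3.  -0.9 -1.1] [  12.4   -4.4  -48.5   14.7  -21.1 -115.2]
th0.5 [-0.032 -0.02   0.168] cm [-0.01 -0.94 -0.2 ] [  12.7   -5.2  -49.9   15.3  -20.7 -116. ] 2e-26
th0.6 [-0.024 -0.02   0.17 ] cm [-0.02 -0.12 -0.02] [  12.4   -4.4  -48.7   14.7  -21.  -115.2] 4e-26
th0.7 [-0.016 -0.02   0.171] cm [-0.04  0.68  0.25] [  12.1   -3.6  -47.6   14.2  -21.2 -114.5] 3e-27
th0.8 [-0.007 -0.02   0.171] cm [-0.06  1.45  0.59] [  11.8   -2.7  -46.6   13.9  -21.2 -113.9] 7e-28
```

View pics/p18.png

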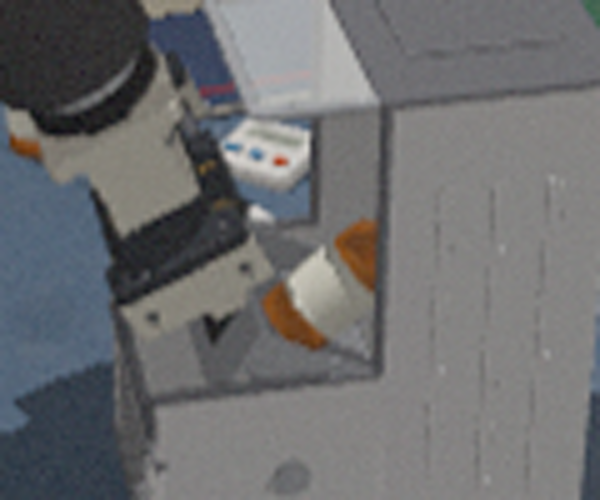

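Emit:
carry_out --pt "0 0.2 0.1" --pt "0 0.4 0.15" --pt "0 0.6 0.2" --pt "0 0.6 0.2" --pt "0 0.6 0.2" --pt "0 0.6 0.2" --twist '[0, 0, 0, 0, 0, 0]'

```text
clock: 34.37
tool_pos: [0.4465, -0.1116, 0.3316]
orientation: [154.1, -0.3, 89.9]
force: [-3.0, -1.4, -0.8]
opening: 0.0007
```

```bash
python3 push.py|sed -n '1,2p';python3 - <<'E'
from h import *
a=ctrl.snapshot('side')
c=lambda im,x,y:cv2.resize(im[y:y+100,x:x+120],None,fx=5,fy=5,interpolation=cv2.INTER_CUBIC)
cv2.imwrite('pics/p19.png',c(a,215,160))
E
```

```text
tip [ 0.5243 -0.111   0.1715] lean 25.9 force [-3.  -1.4 -0.8] [  12.2   -3.8  -47.7   14.3  -21.2 -114.7]
above [-0.078 -0.02   0.2  ] cm [ 0.09 -4.27 -5.24] [  15.4  -13.3  -50.6   13.8  -28.3 -116.3] 7e-28
```

View pics/p19.png

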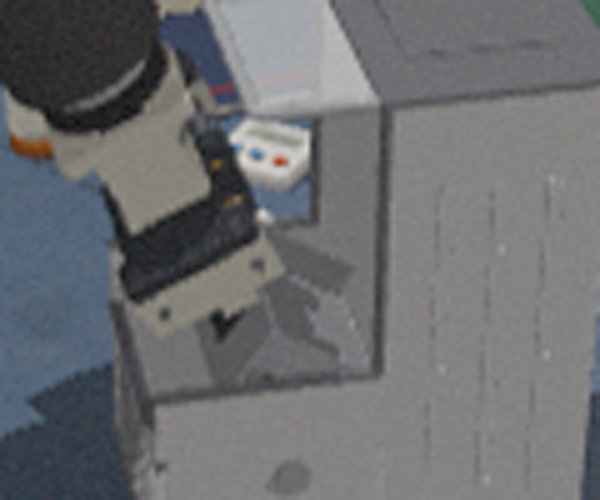

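Emit:
carry_out --pt "0 -0.6 -0.2" --pt "0 -1.3 -0.3" --pt "0 -2 -0.4" --pt "0 -2.7 -0.4" --pt "0 -3.4 -0.4" --pt "0 -4.1 -0.4" --pt "0 -4.8 -0.4" --pt "0 -5.5 -0.4" --pt "0 -6.2 -0.6" --pt "0 -6.8 -1.2" --pt "0 -6.8 -2.5" --pt "0 -6.8 -4" --twist '[0, 0, 0, 0, 0, 0, 0, 0, 0, 0, 0, 0]'

```text
clock: 35.42
tool_pos: [0.3669, -0.1116, 0.3378]
orientation: [154.2, -0.3, 89.9]
force: [0.4, 0.0, 0.2]
opening: 0.0
```

Emit:
carry_out --pt "0 0 -1.5" --pt "0 0 -3.5" --pt "0 0 -5.5" --pt "0 0 -8" --pt "0 0 -10" --pt "0 0 -10" --pt "0 0 -10" --pt "0 0 -10" --twist '[0, 0, 0, 0, 0, 0, 0, 0]'

```text
clock: 36.08
tool_pos: [0.323, -0.1119, 0.4277]
orientation: [154.1, -0.3, 89.9]
force: [-0.7, -1.2, -0.8]
opening: 0.0005
```

```bash
python3 o.py|head -2;python3 - <<'E'
from h import *
a=ctrl.snapshot('side')
b=ctrl.snapshot('top')
c=lambda im,x,y:cv2.resize(im[y:y+130,x:x+130],None,fx=3,fy=3,interpolation=cv2.INTER_CUBIC)
cv2.imwrite('pics/p20.png',np.hstack([c(a,205,140),c(b,235,130)]))
cv2.imwrite('pics/p21.png',a)
E
```

```text
36.0833 [  20.33  -26.07  -47.48   12.15  -44.72 -117.37] [ 0.323  -0.1119  0.4277] [154.13  -0.3   89.88] [-0.7 -1.2 -0.8]
lean 25.87 heading 0.5
```

View pics/p20.png

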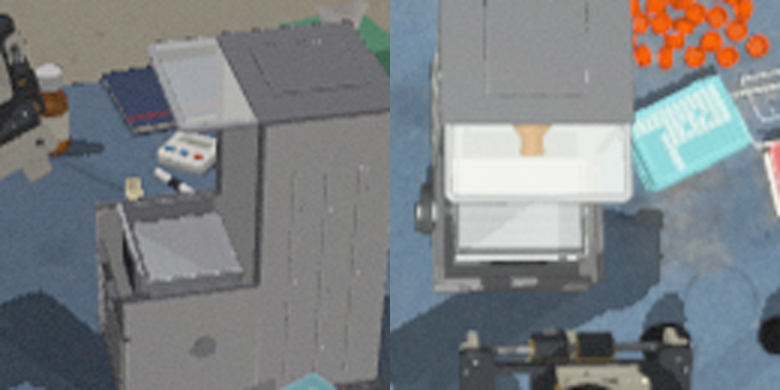

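View pics/p21.png

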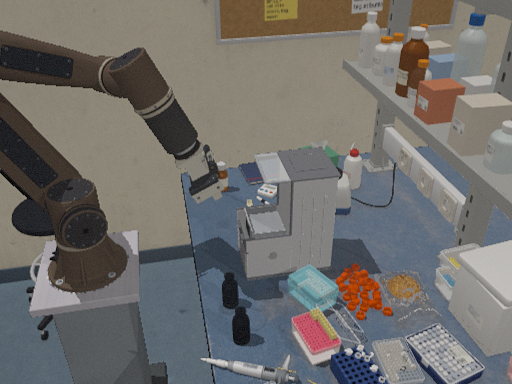

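```bash
python3 - <<'E'
from h import *
import time
b=ctrl.snapshot('top');a=ctrl.snapshot('side')
a0=cv2.imread('pics/side0.png');b0=cv2.imread('pics/top0.png')
c=lambda im,x,y,w,h,k:cv2.resize(im[y:y+h,x:x+w],None,fx=k,fy=k,interpolation=cv2.INTER_CUBIC)
cv2.imwrite('pics/p22.png',np.vstack([np.hstack([c(a0,230,190,75,55,5),c(a,230,190,75,55,5)]),np.hstack([c(b0,245,165,75,60,5),c(b,245,165,75,60,5)])]))
for z in(.05,.1,.15):
    for uv in((281.7,171.5),(281.7,181)):
        X=ray('top',uv,z)-[.5414,-.092,0];print(z,uv,X.round(3))
E
```

```text
0.05 (281.7, 171.5) [ 0.096 -0.022  0.05 ]
0.05 (281.7, 181) [ 0.065 -0.021  0.05 ]
0.1 (281.7, 171.5) [ 0.087 -0.017  0.1  ]
0.1 (281.7, 181) [ 0.057 -0.016  0.1  ]
0.15 (281.7, 171.5) [ 0.078 -0.012  0.15 ]
0.15 (281.7, 181) [ 0.049 -0.011  0.15 ]
```

View pics/p22.png

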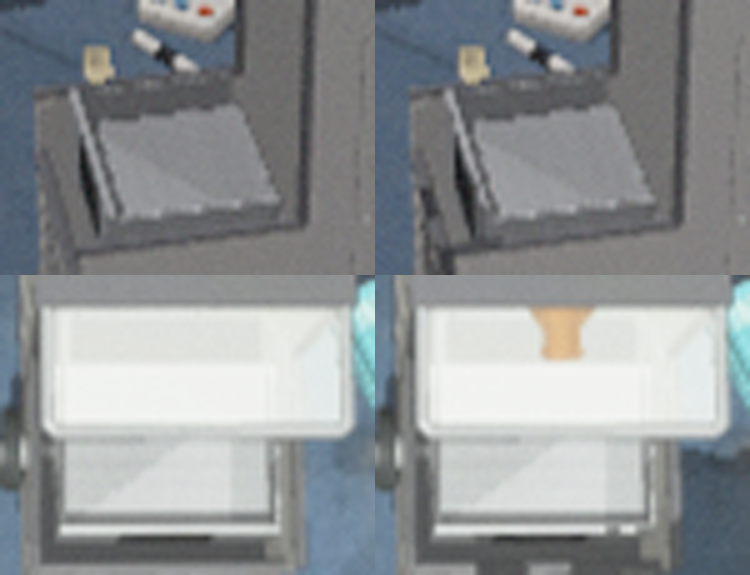

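```bash
python3 -c "
from plant import ctrl
o=ctrl.get_obs();print(o['clock'],o['force'],o['qvel'].round(2))
print(ctrl.close_job())"
```

```text
36.2833 [-0.34238368  1.28885502 -0.42683783] [-0.07  0.19  0.15  0.07 -0.09 -0.13]
the job is handed in; nothing more can be done
None
```

The uncapped amber bottle is in the glass-waste bin and the tray has swung shut. But one force reading early on may have failed the run.

**What I did:** The moves can't tilt the tool directly, so I got the backward lean by pressing gently against the arm's reach limits. At about 41° the arm could not reach the tray. I put the bottle back on the bench, reduced the lean to about 26° and gripped it again. I then stood it on the tray under the guard, let go, and pushed the front plate in to about 0.65 rad until the bottle dropped. Contact readings during the push were about 5 N. The job was handed in at 36.3 s.

**Last checks:**
- **Tray:** in the final pictures it looks the same as before the start, so it appears latched.
- **Bottle:** the top view shows its neck inside the closed part of the bin, behind the tray, apparently lying flat. I could not measure its resting height.
- **Robot:** it was clear of everything, with wrist force around 1 N.
- **Other objects:** the capped bottle, the timer and the tip box look unmoved by eye, but I did not measure them.

**Possible failure:** at about 2.6 s I moved up too fast and joint 3 ran into its upper limit. The wrist force read about 140 N for a moment, above the 120 N limit, although the arm was touching nothing. The joint was at its limit of about 71.7° several times after that while I set the lean. No verdict was shown, so I don't know whether either of these counted against the run.

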